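# Close and cam-lock the keeper rail of a specimen cup tray

### The arm

A 6-joint arm with a two-finger parallel gripper is mounted at the origin on the work surface; the furniture and walls round the work are solid. World frame = base frame: x ahead of the robot, y to its left, z up, the work surface at z = 0. Lengths are in mm, angles in degrees, forces in N, time in s.
With the tool pointing down it reaches from about 350 to 850 mm from the base axis. Payload 8.1 kg.
Tool frame: the origin (TCP) lies at the very end of the fingers, on their centre line; the grasp point (between the pads) lies 19 mm behind it (tcp_to_grasp is the distance from the TCP to the grasp point, in mm); z points along the fingers, x is the direction in which the jaws open and shut, and the axes are right-handed (so a half turn about z gives the same grasp; the last joint's range is limited). The gripper opens to 85 mm and grips with 20 to 120 N. Pads are 22 mm wide; open, the fingers measure 114 mm over their backs; the gripper's body (76 mm by 85 mm) begins 54 mm behind the grasp point. The pads swing forward as they close: fully open they stand 13 mm farther back than shut.
Start: joints at [-78.232, 7.471, 85.268, -0, 87.261, -4.893], TCP at [172.051, -574.807, 231.292] pointing down, gripper open.
Joint ranges: [-169.43, 169.43], [-51.17, 129.36], [1.28, 143.12], [-76.62, 256.62], [0, 156.53], [-152.29, 152.29]. Speed limits (degrees/s): [136.94, 136.94, 159.86, 180, 180, 180].

### API

Orientations are given as [roll, pitch, yaw] about the fixed x, y, z axes, in that order (R = Rz(yaw) Ry(pitch) Rx(roll)).
In Python, from bench import * gives the robot as it stands. The module is installed in compiled form; this text tells all that it offers.
- The arm moves only by the tool apply_moves, never from a script. Its argument "targets" is text: rows parted by semicolons, each of 7 numbers parted by spaces: the turn, a rotation vector about the tool's x, y, z in rad, then the shift along the tool's x, y, z in cm, then the finger opening in cm, from 0 to 8.54. A call has exactly 5 rows; each row is the pose to reach, as a shift and turn from the pose commanded when the call began, along the tool's axes at that moment; what a row does not reach only later rows make up. A row lasts 1/10 s, in which the tool goes at most 50 mm and 8.59 degrees, less where a joint would pass 70% of its speed; a pose out of reach is approached as far as the arm can. A call with a gripper value outside its range is refused whole. The fingers move at their own pace and stop on an object; "force" is the grip in N (left out, the last holds). Time passes only in rows, so rows that repeat a pose let the fingers close, or fill a call up. It gives the time, the measured TCP pose, the force and the opening at its end, in the units of the state.
- sense(): the state, without advancing time (a new reading comes with each control period).
- snapshot(name): name is "scene" or "top" or "wrist"; returns the picture (420x560x3 uint8, red, green, blue); there is no depth.
- camera_model(name): a dict with "fx", "fy", "cx", "cy" (pixels), "position" and "attitude" of the camera in the world; the wrist camera has in their place "T_tool_cam" (4x4, takes a point from camera to tool coordinates, whose origin is the TCP and whose axes are the tool frame's). Camera axes: x right, y up, looking along -z (the intrinsics and any distortion apply to the point x, -y, -z); pixel columns grow to the right and rows downward; lengths in mm; the calibration is good to about 2 mm. A picture is of the moment at which its call begins: read the wrist's pose just before it. camera_model takes no time and is no camera call.
- hand_in(): hands the job in, once; it reports no verdict.
Trained networks look in the newest picture that a camera, given by its name, has taken for a name from the list of things; names that differ only in an ending like _2 or _b are one class to them, and where a whole thing is asked for, a point or a joint stands for the part that bears it (a point fixed in the world has none). Each returns a list of dicts, best first, with "confidence" (0 to 1); they miss things now and then, are a little off and sometimes report something else, mostly with a low value. They report only what shows in the picture. A call takes as long as a camera call. They do not tell look-alikes from the thing itself.
- recognise(camera, query): "at" ([row, column] in pixels, amid what is visible of it).
- place_of(camera, query): "at" ([row, column] in pixels: a listed point, or the origin of a listed thing).
The state is a dict: "time": time; "joint_pos": joint angles; "qd": joint speeds; "joint_efforts": joint torques, N m; "tool_pos": TCP position; "tcp_rot": TCP orientation; "ft_force": force on the tool from outside, world axes, zero at the start; "wrist_torque": the same for the moment, N m; "finger_gap": finger opening in mm.
Only numpy, scipy, OpenCV 4.12 (cv2) and the standard library are available. Lean on these libraries where they do the work, as an engineer would, in place of code of your own. Each camera call takes 0.05 s, during which the arm holds its last target. There are 200 camera calls.

### The job

Four closed specimen cups stand in a ragged row in the open tray. Swing the cam's lever back to its open stop, slide the loose keeper rail in so that it pushes the cups into a straight line and its headed stud enters the mouth of the cam, then turn the lever the other way until the cam's curved slot has drawn the rail tight against the ends of the tray's side walls. Keep the cups upright, leave the other things where they are, and let go.

Things in the scene. Friction and masses are not known exactly. Their poses are not given: they have to be found in the camera images.
- tray: Fixed aluminium tray plate, 4 mm thick on 4 mm feet (top 8 mm over the table), grey walls to 38 mm. Origin: 4 mm over the table below the middle of the back fence's inner face. x: closing direction, from the tray's open side across the cups to the cam; y along the fence; z up. The fence spans x 0 to 10, y -168 to 168 mm, with a gap in the middle.
- fence_gap (a point): Middle of the gap in the back fence, on the tray plate: 24 mm wide along the tray's y, with rounded posts. The rail's tongue (20 mm wide) slides through it.
- wall_end (a point): Top of the open end of the tray's +y side wall, at tray x=-64, y=163 mm, 38 mm over the table; the -y side wall ends alike at y=-163 mm. The rail's straight face meets both ends when tight.
- cam_axis (a point): Fixed point on the cam's upright turning axis, tray x=73, y=0, 30 mm over the table. The cam is a flat grey disc 116 mm across, z 22 to 30 mm, bolt head to 36 mm. Its curved slot catches the stud if the stud is 34 to 40 mm from the axis (the slot's inner edge stops it at about 34 mm) and draws it in to 26 mm.
- cam_mouth (a point): Fixed point, tray x=23, y=0, 30 mm over the table, 50 mm from the cam axis: here the slot's mouth in the disc's rim stands when the lever is at the open stop; the stud comes in past this point along the tray's x. With the lever elsewhere the disc's rim bars the way.
- cam (a joint): Angle of cam and lever, rad; grows counter-clockwise seen from above. 0: open stop (stud can enter up to about 0.1). Tight at about 2.0 to 2.1, limit 2.35. Starts partly closed. Friction 0.06 N m, metal parts greased; stays where left, locks by friction when tight. In the tray frame the lever points from the axis at angle (joint - 1.0) from the tray's x axis.
- lever_post (a point): Upright round black post at the end of the cam's lever, 18 mm across, 80 mm from the cam axis, from 22 to 82 mm over the table. The point is on its centre line, 62 mm over the table. It can be pushed from either side.
- rail_grip (a point): Middle of the upright black grip plate of the loose keeper rail (0.25 to 0.5 kg, slides on the tray plate): plate 12 mm thick along the rail's x, 60 mm wide along y, top 88 mm over the table; the point is 63 mm over the table. Axes: x toward the stud, to be lined up with the tray's x; z up. When tight it is at tray x=-114 mm.
- rail_face (a point): Top edge, middle, of the rail's straight face, 50 mm ahead (rail x) of the grip point, 38 mm over the table. The bar is 332 mm long (y) and 12 mm thick. From it a tongue 20 mm wide, 18 mm high over the table, runs ahead to a round nose 123 mm from this face. When tight it is at tray x=-64 mm.
- stud (a point): Top of the upright headed stud on the rail's tongue, 161 mm ahead of the grip point along the rail's x, 40 mm over the table: neck 12 mm across, round head 24 mm across. When tight it is at tray x=47 mm, 26 mm from the cam axis.
- row1 (a point): Centre of a closed specimen cup of the row (number 1, counted from the tray's -y end), half-way up; body 62 mm across, yellow lid 68 mm across, 62 mm high, standing on the tray plate; z is its upright axis.
- row2 (a point): Centre of a closed specimen cup of the row (number 2, counted from the tray's -y end), half-way up; body 62 mm across, yellow lid 68 mm across, 62 mm high, standing on the tray plate; z is its upright axis.
- row3 (a point): Centre of a closed specimen cup of the row (number 3, counted from the tray's -y end), half-way up; body 62 mm across, yellow lid 68 mm across, 62 mm high, standing on the tray plate; z is its upright axis.
- row4 (a point): Centre of a closed specimen cup of the row (number 4, counted from the tray's -y end), half-way up; body 62 mm across, yellow lid 68 mm across, 62 mm high, standing on the tray plate; z is its upright axis.
- spare_cup_mid (a point): Bystander: closed specimen cup 68 mm across, 62 mm high; point half-way up.
- stamp_mid (a point): Bystander: dark office stamp 40x67x78 mm; point half-way up.
- timer_mid (a point): Bystander: flat square timer 66x66x18 mm; point half-way up.
There are look-alikes about, which are no part of the job. Leave any blue look-alike of the part that bears row4 alone. Leave any red look-alike of the part that bears row2 alone.

How it is judged (in metres and radians):
On the way, in this order (a step that is already met when the one before it is completed fails the run):
1. the cam's lever is swung back to its open stop (value of joint cam below 0.15 rad), for 0.1 s.
2. the rail is slid in until its stud is in the mouth of the cam (horizontal distance between stud and cam_axis below 0.041 m and value of joint cam below 0.4 rad), for 0.1 s.
At the end, for the whole second after the job is handed in: The cam is turned past 1.7 rad, the stud is drawn to within 2.5 mm of its tight place, the rail is parallel to the fence within 0.025 rad and at rest, and all four cups stand upright (0.1 rad) in line between rail and fence (centres 24 to 40 mm from the fence) (value of joint cam above 1.7 rad and x of stud in the frame of tray above 0.0445 m and angle between the x axis of rail_grip and the x axis of tray, either way round below 0.025 rad and angle between each of row1, row2, row3, row4's own z axis and vertical below 0.1 rad and x of row1 in the frame of tray between -0.04 and -0.024 m and x of row2 in the frame of tray between -0.04 and -0.024 m and x of row3 in the frame of tray between -0.04 and -0.024 m and x of row4 in the frame of tray between -0.04 and -0.024 m and linear speed of rail below 0.01 m/s); the robot touches nothing.
It fails at once if a cup of the row is tipped over (angle between any of row1, row2, row3, row4's own z axis and vertical above 0.5 rad).
It fails at once if a bystander is moved more than 30 mm (distance of any of spare_cup_mid, stamp_mid, timer_mid from where it was at the start of the episode above 0.03 m).
It also fails if it takes over 64 s, if anything falls off the work surface, if the arm or the gripper's body presses on something with over 40 N, if the wrist force passes 120 N, or if a joint passes its speed limit or range.

## Working session

There is one attempt and no reset: what is moved stays moved. The work goes in short steps, Python scripts to look and compute and a tool call to move; the robot and the scene stay as the last step left them, time stands still between calls to the robot, and variables do not carry over. Pictures are saved under pics/ and viewed, about 8 in all and at most 12, crops included, and the job is handed in when it is done.

Besides the shell and the picture viewer there is one more tool, called after "Emit:" as name(argument=value, ...) on one line, values as JSON. apply_moves: Moves the arm, as the interface text tells. Its arguments: {"type":"object","properties":{"targets":{"type":"string"},"force":{"type":"number"}},"required":["targets"]}

```bash
mkdir -p pics; cat > h.py <<'E'
from bench import *
import numpy as np, cv2
from scipy.spatial.transform import Rotation as R
E
python3 - <<'E'
from h import *
ims=[]
for c in ("scene","top"):
    im=snapshot(c); cv2.imwrite(f"pics/{c}0.png",im[:,:,::-1]); print(c,camera_model(c))
    for q in ("lever_post","rail_grip","stud","cam_axis","fence_gap","wall_end","row1","row2","row3","row4","tray","rail_face","cam_mouth","spare_cup_mid","stamp_mid","timer_mid"):
        print(q,[(np.round(d["at"]).tolist(),round(d["confidence"],2)) for d in place_of(c,q)][:5])
print(camera_model("wrist")); print(sense())
E
```

```text
scene {'fx': 457.6226194256484, 'fy': 457.6226194256484, 'cx': 276.07915305479276, 'cy': 204.38606239601998, 'position': array([ 75.52679368, 581.71130481, 999.03081063]), 'attitude': array([  38.45856708,   -0.88714492, -145.39880154])}
lever_post [([182.0, 292.0], 0.95), ([248.0, 262.0], 0.68)]
rail_grip [([244.0, 179.0], 0.57)]
stud [([220.0, 234.0], 0.78)]
cam_axis [([194.0, 265.0], 0.68), ([190.0, 331.0], 0.67)]
fence_gap []
wall_end [([184.0, 187.0], 0.82), ([204.0, 218.0], 0.39), ([192.0, 331.0], 0.24)]
row1 [([228.0, 245.0], 0.94), ([209.0, 219.0], 0.92), ([188.0, 197.0], 0.77), ([164.0, 357.0], 0.76), ([250.0, 264.0], 0.59)]
row2 [([228.0, 245.0], 0.94), ([209.0, 219.0], 0.92), ([188.0, 197.0], 0.77), ([164.0, 357.0], 0.76), ([250.0, 264.0], 0.59)]
row3 [([228.0, 245.0], 0.94), ([209.0, 219.0], 0.92), ([188.0, 197.0], 0.77), ([164.0, 357.0], 0.76), ([250.0, 264.0], 0.59)]
row4 [([228.0, 245.0], 0.94), ([209.0, 219.0], 0.92), ([188.0, 197.0], 0.77), ([164.0, 357.0], 0.76), ([250.0, 264.0], 0.59)]
tray [([217.0, 244.0], 0.95)]
rail_face [([238.0, 199.0], 0.75), ([226.0, 314.0]
[... 1830 characters left out ...]
         1.00000000e+00]])}
{'time': 1.7, 'joint_pos': array([-7.82317054e+01,  7.47138379e+00,  8.52688037e+01,  4.43492838e-04,
        8.72609701e+01, -4.89381601e+00]), 'qd': array([ 0.06853275, -0.07770241, -0.01245939,  0.04229504,  0.05420528,
        0.00373573]), 'joint_efforts': array([-1.11513241e-04, -5.69303441e+01, -5.00849533e+01, -1.20863729e-04,
        1.37689774e-03,  4.42209341e-05]), 'tool_pos': array([ 172.05238493, -574.80064084,  231.28031977]), 'tcp_rot': array([-1.79999460e+02,  1.11555018e-03, -7.33379105e+01]), 'ft_force': array([ 0.91506805, -0.10589929, -0.24418067]), 'wrist_torque': array([-0.01696161,  0.02451798, -0.00065495]), 'finger_gap': 85.3101158541499}
```

```bash
python3 - <<'E'
import cv2
im=cv2.imread("pics/top0.png"); cv2.imwrite("pics/top0c.png",cv2.resize(im[90:350,130:450],(800,650),interpolation=cv2.INTER_CUBIC)[:600])
im=cv2.imread("pics/scene0.png"); cv2.imwrite("pics/scene0c.png",cv2.resize(im[110:350,110:430],(800,600),interpolation=cv2.INTER_CUBIC))
E
```

```text
(no output)
```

View pics/top0c.png

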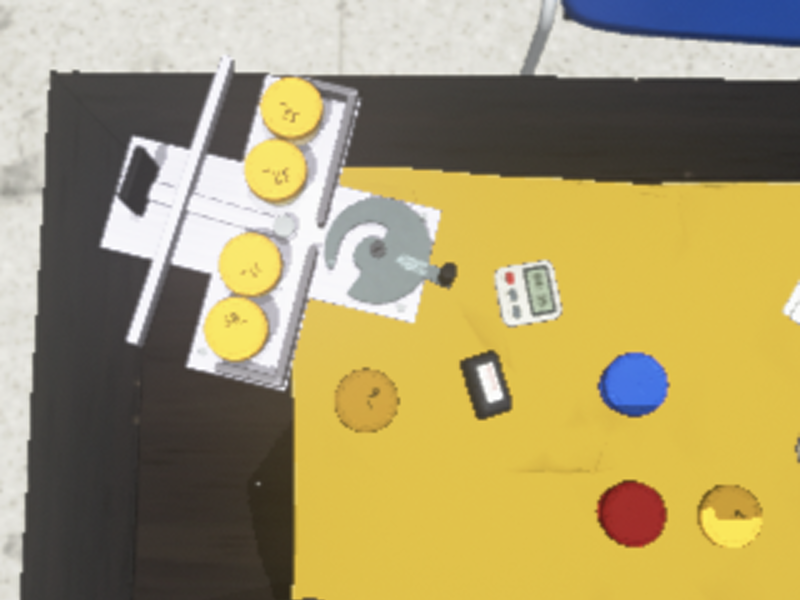

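View pics/scene0c.png

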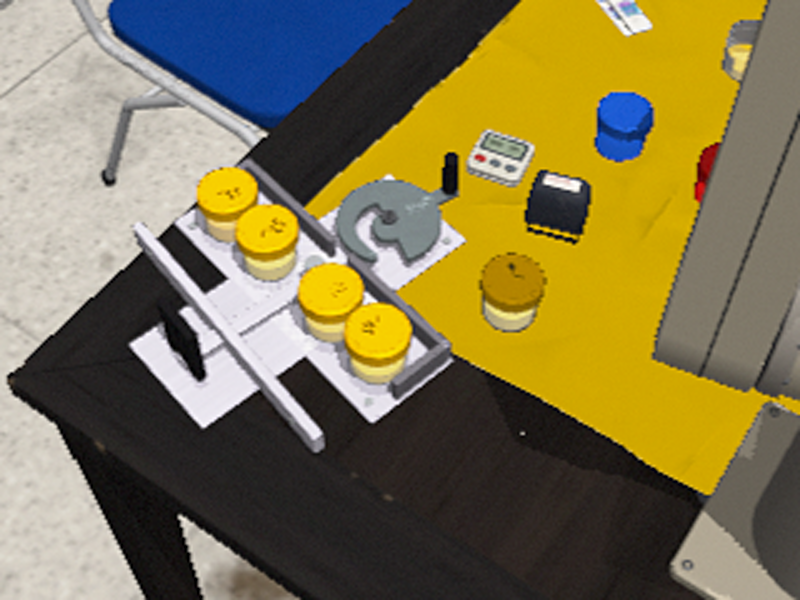

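```bash
cat >> h.py <<'E'
from scipy.optimize import least_squares
CM={c:camera_model(c) for c in("scene","top","wrist")}
def proj(c,P,T=None):
    m=CM[c]; P=np.atleast_2d(P)
    if T is None: T=np.eye(4);T[:3,:3]=R.from_euler("xyz",m["attitude"],degrees=True).as_matrix();T[:3,3]=m["position"]
    q=(P-T[:3,3])@T[:3,:3]
    return np.c_[m["cy"]-m["fy"]*q[:,1]/-q[:,2], m["cx"]+m["fx"]*q[:,0]/-q[:,2]]  # row,col
def wristT(s):
    T=np.eye(4);T[:3,:3]=R.from_euler("xyz",s["tcp_rot"],degrees=True).as_matrix();T[:3,3]=s["tool_pos"]
    return T@CM["wrist"]["T_tool_cam"]
def fit(obs,x0=(650,0,-100.)):
    # obs: (cam, (r,c), local xyz with z over table, weight, T)
    def w(p,l):
        a=np.radians(p[2]);return np.array([p[0]+np.cos(a)*l[0]-np.sin(a)*l[1],p[1]+np.sin(a)*l[0]+np.cos(a)*l[1],l[2]])
    f=lambda p:np.concatenate([(proj(c,w(p,l),T)[0]-rc)*wt for c,rc,l,wt,T in obs])
    r=least_squares(f,x0,loss="soft_l1",x_scale=(10,10,1))
    return r.x,f(r.x).reshape(-1,2)
E
python3 - <<'E'
from h import *
S,T="scene","top"
o=lambda c,r,l:(c,np.array(r,float),l,1.,None)
k=lambda x,y:(90+y/2.5,130+x/2.5)
k2=lambda x,y:(110+y/2.5,110+x/2.5)
tray=[o(S,(194,265),(73,0,30)),o(T,(187,283),(73,0,30)),o(T,(182,256),(0,0,8)),o(S,(206,250),(23,0,30)),o(T,(185,264),(23,0,30)),
 o(S,(217,244),(0,0,4)),o(T,(185,254),(0,0,4)),o(S,(184,187),(-64,163,38)),o(T,k(357,93),(10,168,38)),o(T,k(285,385),(10,-168,38)),o(S,k2(450,348),(10,-168,38))]
p,r=fit(tray);print(np.round(p,1));print(np.round(r,1).tolist())
rail=[o(S,(244,179),(0,0,63)),o(T,(163,186),(0,0,63)),o(S,(220,234),(161,0,40)),o(T,(178,244),(161,0,40)),o(S,(238,199),(50,0,38)),o(T,(167,205),(50,0,38)),
 o(T,k(224,60),(44,166,38)),o(T,k(130,342),(44,-166,38)),o(S,k2(316,440),(44,-166,38)),o(S,k2(140,225),(44,166,38))]
p2,r=fit(rail);print(np.round(p2,1));print(np.round(r,1).tolist())
def inv(c,rc,z):
    return least_squares(lambda q:proj(c,[q[0],q[1],z])[0]-rc,(600,0)).x
def loc(p,w):
    a=np.radians(p[2]);d=np.array(w)-p[:2];return np.round([np.cos(a)*d[0]+np.sin(a)*d[1],-np.sin(a)*d[0]+np.cos(a)*d[1]],1)
L=[inv(T,(197,308),62),inv(S,(182,292),62)]
for l in L:
    q=loc(p,l);print("lever",l,q,np.hypot(q[0]-73,q[1]),np.arctan2(q[1],q[0]-73)+1)
a=np.radians(p2[2]);print("stud in tray",loc(p,p2[:2]+161*np.array([np.cos(a),np.sin(a)])))
for n,rc,z in(("c1",k(236,327),70),("c2",k(250,262),70),("c3",k(276,168),70),("c4",k(291,106),70),("spare",(250,280),35),("stamp",(247,323),39),("timer",(206,343),9)):
    w=inv(T,rc,z);print(n,np.round(w),loc(p,w))
E
```

```text
[ 559.8    5.2 -102.7]
[[1.9, -0.8], [1.7, -1.5], [2.2, -0.3], [-0.5, 0.3], [-0.5, -0.5], [-1.2, 0.2], [-0.5, 1.8], [1.8, 0.8], [-2.9, 0.4], [-0.2, -0.5], [-3.9, 0.1]]
[ 607.4  193.9 -106. ]
[[-1.3, 2.0], [-1.4, -2.7], [-4.6, 0.9], [2.5, -1.6], [-0.2, 0.4], [2.2, -1.9], [-1.9, 0.1], [0.5, -0.6], [-1.2, 0.1], [-0.8, -2.7]]
lever [ 516.09507648 -135.58441031] [147.  -11.7] 74.91922316735538 0.8431899487097019
lever [ 495.07901931 -128.33745191] [144.5 -33.8] 79.08659810612667 0.5584076376927088
stud in tray [-33.8  -4.2]
c1 [450.  80.] [ -48.9 -123.1]
c2 [519.  67.] [-51.6 -54. ]
c3 [619.  43.] [-49.7  49.6]
c4 [687.  29.] [-50.6 119. ]
spare [379. -64.] [ 107.  -161.6]
stamp [ 387. -176.] [ 215.1 -128.4]
timer [ 501. -235.] [246.8  -4.4]
```

```bash
cat >> h.py <<'E'
def plan(wps,start=None,dec=2):
    """wps: rows of (x,y,z,yaw,open_cm) world, one per 0.1 s. prints calls of 5 rows"""
    if start is None:
        s=sense(); start=(*s["tool_pos"],s["tcp_rot"][2])
    wps=[tuple(w) for w in wps]
    while len(wps)%5: wps.append(wps[-1])
    st=np.array(start[:4],float)
    for i in range(0,len(wps),5):
        a=np.radians(st[3]);X=np.array([np.cos(a),np.sin(a),0]);Y=np.array([np.sin(a),-np.cos(a),0])
        rows=[]
        for w in wps[i:i+5]:
            d=np.array(w[:3])-st[:3];dy=(w[3]-st[3]+180)%360-180
            rows.append(f"0 0 {-np.radians(dy):.3f} {d@X/10:.{dec}f} {d@Y/10:.{dec}f} {-d[2]/10:.{dec}f} {w[4]:g}")
        print("; ".join(rows)); st=np.array(wps[i+4][:4])
def line(a,b,n,op):
    a=np.array(a,float);b=np.array(b,float);return [(*(a+(b-a)*k/n),op) for k in range(1,n+1)]
def here():
    s=sense();return (*s["tool_pos"],s["tcp_rot"][2])
E
python3 - <<'E'
from h import *
plan(line(here(),(550,50,300,-60),20,6))
E
```

```text
0 0 -0.012 -2.45 -2.71 -0.34 6; 0 0 -0.023 -4.90 -5.41 -0.69 6; 0 0 -0.035 -7.35 -8.12 -1.03 6; 0 0 -0.047 -9.80 -10.82 -1.37 6; 0 0 -0.058 -12.25 -13.53 -1.72 6
0 0 -0.012 -2.29 -2.84 -0.34 6; 0 0 -0.023 -4.58 -5.69 -0.69 6; 0 0 -0.035 -6.87 -8.53 -1.03 6; 0 0 -0.047 -9.16 -11.38 -1.37 6; 0 0 -0.058 -11.45 -14.22 -1.72 6
0 0 -0.012 -2.12 -2.97 -0.34 6; 0 0 -0.023 -4.24 -5.94 -0.69 6; 0 0 -0.035 -6.36 -8.92 -1.03 6; 0 0 -0.047 -8.48 -11.89 -1.37 6; 0 0 -0.058 -10.60 -14.86 -1.72 6
0 0 -0.012 -1.94 -3.09 -0.34 6; 0 0 -0.023 -3.89 -6.18 -0.69 6; 0 0 -0.035 -5.83 -9.27 -1.03 6; 0 0 -0.047 -7.77 -12.36 -1.37 6; 0 0 -0.058 -9.72 -15.45 -1.72 6
```

Emit:
apply_moves(targets="0 0 -0.012 -2.4 -2.7 -0.3 6; 0 0 -0.023 -4.9 -5.4 -0.7 6; 0 0 -0.035 -7.3 -8.1 -1 6; 0 0 -0.047 -9.8 -10.8 -1.4 6; 0 0 -0.058 -12.2 -13.5 -1.7 6")

```text
time: 2.2
tool_pos: [266.9, -418.0, 248.6]
tcp_rot: [-180.0, -0.0, -70.0]
ft_force: [0.1, -0.6, 0.9]
finger_gap: 60.3
```

Emit:
apply_moves(targets="0 0 -0.012 -2.3 -2.8 -0.3 6; 0 0 -0.023 -4.6 -5.7 -0.7 6; 0 0 -0.035 -6.9 -8.5 -1 6; 0 0 -0.047 -9.2 -11.4 -1.4 6; 0 0 -0.058 -11.4 -14.2 -1.7 6")

```text
time: 2.7
tool_pos: [361.5, -262.2, 265.8]
tcp_rot: [-180.0, -0.0, -66.7]
ft_force: [0.2, -0.5, 0.0]
finger_gap: 60.1
```

Emit:
apply_moves(targets="0 0 -0.012 -2.1 -3 -0.3 6; 0 0 -0.023 -4.2 -5.9 -0.7 6; 0 0 -0.035 -6.4 -8.9 -1 6; 0 0 -0.047 -8.5 -11.9 -1.4 6; 0 0 -0.058 -10.6 -14.9 -1.7 6")

```text
time: 3.2
tool_pos: [456.5, -105.8, 282.8]
tcp_rot: [-180.0, -0.0, -63.3]
ft_force: [0.5, -0.1, 0.0]
finger_gap: 59.9
```

Emit:
apply_moves(targets="0 0 -0.012 -1.9 -3.1 -0.3 6; 0 0 -0.023 -3.9 -6.2 -0.7 6; 0 0 -0.035 -5.8 -9.3 -1 6; 0 0 -0.047 -7.8 -12.4 -1.4 6; 0 0 -0.058 -9.7 -15.5 -1.7 6")

```text
time: 3.7
tool_pos: [551.5, 50.5, 299.7]
tcp_rot: [-180.0, -0.0, -60.0]
ft_force: [0.8, -1.4, 0.9]
finger_gap: 60.2
```

```bash
python3 - <<'E'
from h import *
T=wristT(sense()); np.save("T1.npy",T)
im=snapshot("wrist"); cv2.imwrite("pics/w1.png",cv2.resize(im,(800,600),interpolation=cv2.INTER_CUBIC)[:,:,::-1])
for q in ("lever_post","rail_grip","stud","cam_axis","fence_gap","wall_end","tray","rail_face","cam_mouth"):
    print(q,[(np.round(d["at"],1).tolist(),round(d["confidence"],2)) for d in place_of("wrist",q)][:5])
E
```

```text
lever_post [([269.1, 380.0], 0.57)]
rail_grip [([73.0, 194.9], 0.63)]
stud [([329.1, 354.9], 0.55)]
cam_axis []
fence_gap [([183.0, 306.3], 0.89)]
wall_end [([50.1, 365.6], 0.58)]
tray [([181.5, 303.5], 0.87)]
rail_face [([103.4, 233.4], 0.98)]
cam_mouth [([195.3, 320.2], 0.92)]
```

View pics/w1.png

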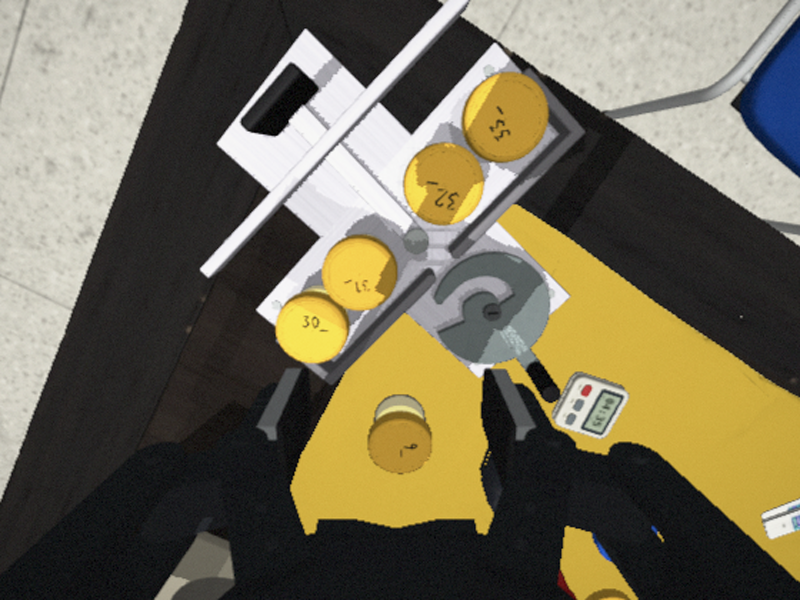

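```bash
cat > fit1.py <<'E'
from h import *
T1=np.load("T1.npy")
o=lambda c,r,l,w=1.:(c,np.array(r,float),l,w,T1 if c=="wrist" else None)
v=lambda x,y:(y/1.42857,x/1.42857)
W="wrist"
tray=[o(W,v(492,312),(73,0,36),2),o(W,v(583,132),(10,168,38)),o(W,v(330,383),(10,-168,38)),o(W,(183,306.3),(0,0,8)),o(W,(195.3,320.2),(23,0,30)),o(W,(181.5,303.5),(0,0,4)),
 o(W,v(493,309),(73,0,30))]
p,r=fit(tray,(560,5,-103));print(np.round(p,2));print(np.round(r,1).tolist())
rail=[o(W,(73,194.9),(0,0,63)),o(W,(103.4,233.4),(50,0,38)),o(W,v(417,240),(161,0,40),2),o(W,v(203,272),(44,-166,38))]
p2,r=fit(rail,(607,190,-106));print(np.round(p2,2));print(np.round(r,1).tolist())
def inv(c,rc,z,T=None):
    return least_squares(lambda q:proj(c,[q[0],q[1],z],T)[0]-rc,(600,0)).x
def loc(p,w):
    a=np.radians(p[2]);d=np.array(w)-p[:2];return np.round([np.cos(a)*d[0]+np.sin(a)*d[1],-np.sin(a)*d[0]+np.cos(a)*d[1]],1)
def wld(p,l):
    a=np.radians(p[2]);return np.array([p[0]+np.cos(a)*l[0]-np.sin(a)*l[1],p[1]+np.sin(a)*l[0]+np.cos(a)*l[1]])
E
python3 - <<'E'
from fit1 import *
for rc,z in((v(551,394),82),(v(537,366),22),((269.1,380),62)):
    l=inv(W,rc,z,T1); q=loc(p,l);print("lever",l.round(1),q,np.hypot(q[0]-73,q[1]),np.arctan2(q[1],q[0]-73)+1)
print("stud",loc(p,wld(p2,(161,0))),"axis",wld(p,(73,0)))
# overlay reprojected model on picture
im=cv2.imread("pics/w1.png")
def dot(P,c): 
    r_,c_=proj(W,P,T1)[0]*1.42857; cv2.circle(im,(int(c_),int(r_)),2,c,-1)
for l in((73,0,36),(10,168,38),(10,-168,38),(0,-163,38),(0,163,38),(-64,163,38),(-64,-163,38),(0,12,38),(0,-12,38),(0,12,8),(0,-12,8),(23,0,30)): dot([*wld(p,l),l[2]],(0,0,255))
for t in np.arange(0,6.28,.3): dot([*wld(p,(73+58*np.cos(t),58*np.sin(t))),30],(255,0,255))
for l in((50,166,38),(50,-166,38),(38,-166,38),(161,0,40),(173,0,18),(50,0,38),(6,30,88),(6,-30,88),(-6,30,88),(-6,-30,88)): dot([*wld(p2,l),l[2]],(255,0,0))
cv2.imwrite("pics/w1o.png",cv2.resize(im[:430,180:620],(800,782))[:600] if 0 else cv2.resize(im[0:420,180:620],(628,600)))
E
```

```text
[ 558.69    7.84 -102.81]
[[1.4, 0.1], [-0.7, 1.1], [3.3, 0.7], [-3.1, -1.1], [-0.9, -1.7], [-2.2, 1.5], [1.4, -1.5]]
[ 612.65  191.81 -106.12]
[[-3.5, 0.3], [0.3, -2.8], [0.3, 0.2], [0.3, 0.3]]
lever [ 512.6 -136.8] [151.3 -12.9] 79.355529107933 0.8367158325441064
lever [ 514.2 -142.3] [156.3 -10.1] 83.91007090927764 0.8793404801310588
lever [ 511.1 -136.5] [151.3 -14.4] 79.61312705829361 0.8181242582725461
stud [-30.6   2.5] axis [542.49829031 -63.34391598]
```

View pics/w1o.png

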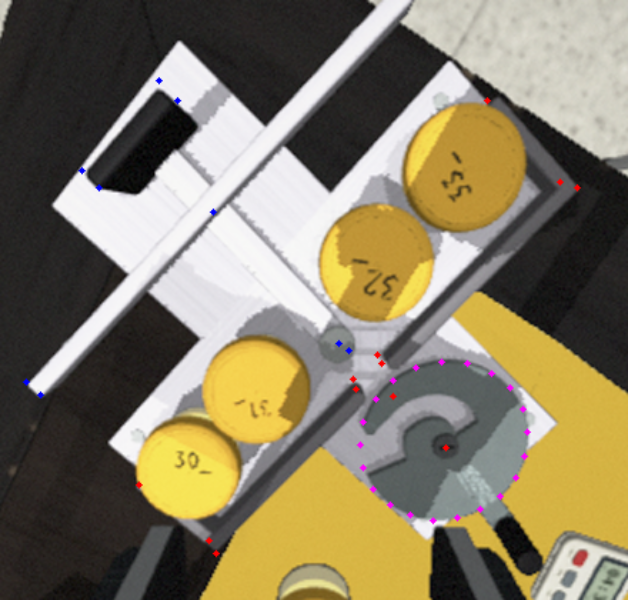

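```bash
cat >> fit1.py <<'E'
AX=np.array([542.5,-63.3])
def lev(j,z=45,rad=80):
    t=-102.81+np.degrees(j-1);a=np.radians(t)
    return (*(AX+rad*np.array([np.cos(a),np.sin(a)])),z,t+90)
E
python3 - <<'E'
from fit1 import *
A=lev(.83,130);B=lev(.83)
plan(line(here(),A,7,6)+line(A,B,3,6)+[(*B,2.4)]*3+[(*lev(j),2.4) for j in np.linspace(.83,-.06,13)[1:]],dec=1)
E
```

```text
[ 558.69    7.84 -102.81]
[[1.4, 0.1], [-0.7, 1.1], [3.3, 0.7], [-3.1, -1.1], [-0.9, -1.7], [-2.2, 1.5], [1.4, -1.5]]
[ 612.65  191.81 -106.12]
[[-3.5, 0.3], [0.3, -2.8], [0.3, 0.2], [0.3, 0.3]]
0 0 -0.094 2.0 1.8 2.4 6; 0 0 -0.187 4.0 3.6 4.8 6; 0 0 -0.281 6.1 5.4 7.3 6; 0 0 -0.375 8.1 7.2 9.7 6; 0 0 -0.468 10.1 9.0 12.1 6
0 0 -0.094 1.0 2.5 2.4 6; 0 0 -0.187 2.0 5.0 4.8 6; 0 0 -0.187 2.0 5.0 7.7 6; 0 0 -0.187 2.0 5.0 10.5 6; 0 0 -0.187 2.0 5.0 13.3 6
0 0 -0.000 0.0 0.0 -0.0 2.4; 0 0 -0.000 0.0 0.0 -0.0 2.4; 0 0 -0.000 0.0 0.0 -0.0 2.4; 0 0 0.074 -0.6 -0.0 -0.0 2.4; 0 0 0.148 -1.2 -0.1 -0.0 2.4
0 0 0.074 -0.6 -0.0 -0.0 2.4; 0 0 0.148 -1.2 -0.1 -0.0 2.4; 0 0 0.222 -1.8 -0.2 -0.0 2.4; 0 0 0.297 -2.3 -0.3 -0.0 2.4; 0 0 0.371 -2.9 -0.5 -0.0 2.4
0 0 0.074 -0.6 -0.0 -0.0 2.4; 0 0 0.148 -1.2 -0.1 -0.0 2.4; 0 0 0.222 -1.8 -0.2 -0.0 2.4; 0 0 0.297 -2.3 -0.3 -0.0 2.4; 0 0 0.371 -2.9 -0.5 -0.0 2.4
```

Emit:
apply_moves(targets="0 0 -0.094 2 1.8 2.4 6; 0 0 -0.187 4 3.6 4.8 6; 0 0 -0.281 6.1 5.4 7.3 6; 0 0 -0.375 8.1 7.2 9.7 6; 0 0 -0.468 10.1 9 12.1 6", force=60)

```text
time: 4.7
tool_pos: [522.7, -85.1, 177.6]
tcp_rot: [-180.0, -0.0, -33.1]
ft_force: [-0.2, -1.0, -0.0]
finger_gap: 60.1
```

Emit:
apply_moves(targets="0 0 -0.094 1 2.5 2.4 6; 0 0 -0.187 2 5 4.8 6; 0 0 -0.187 2 5 4.8 6; 0 0 -0.187 2 5 4.8 6; 0 0 -0.187 2 5 4.8 6")

```text
time: 5.2
tool_pos: [513.4, -136.2, 131.6]
tcp_rot: [-180.0, -0.1, -22.6]
ft_force: [0.4, 0.5, 0.8]
finger_gap: 59.9
```

```bash
python3 - <<'E' | tail -20
from fit1 import *
s=sense();T=wristT(s);print(s["tool_pos"],s["tcp_rot"])
im=snapshot("wrist"); cv2.imwrite("pics/w2.png",cv2.resize(im,(800,600),interpolation=cv2.INTER_CUBIC)[:,:,::-1])
for d in place_of("wrist","lever_post")[:2]:
    l=inv(W,np.array(d["at"]),62,T);q=loc(p,l);print(d,l.round(1),q,np.hypot(q[0]-73,q[1]),np.arctan2(q[1],q[0]-73)+1)
E
```

```text
[ 558.69    7.84 -102.81]
[[1.4, 0.1], [-0.7, 1.1], [3.3, 0.7], [-3.1, -1.1], [-0.9, -1.7], [-2.2, 1.5], [1.4, -1.5]]
[ 612.65  191.81 -106.12]
[[-3.5, 0.3], [0.3, -2.8], [0.3, 0.2], [0.3, 0.3]]
[ 513.43488938 -136.17806691  131.59868394] [-1.79975265e+02 -1.09467384e-01 -2.26011200e+01]
{'at': [226.1, 273.8], 'confidence': 0.67} [ 512.  -137.2] [151.7 -13.4] 79.83263743607623 0.8313505131637986
```

View pics/w2.png

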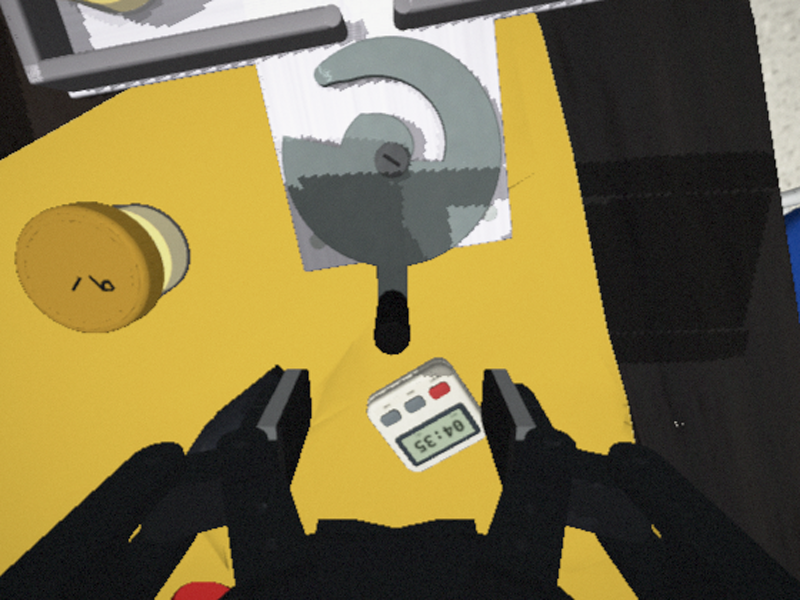

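Emit:
apply_moves(targets="0 0 0 0 0 2.9 6; 0 0 0 0 0 5.8 6; 0 0 0 0 0 8.6 6; 0 0 0 0 0 8.6 2.4; 0 0 0 0 0 8.6 2.4")

```text
time: 5.8
tool_pos: [513.0, -135.8, 45.1]
tcp_rot: [-180.0, 0.0, -22.5]
ft_force: [0.4, -0.1, -0.4]
finger_gap: 32.1
```

Emit:
apply_moves(targets="0 0 0 0 0 0 2.4; 0 0 0 0 0 0 2.4; 0 0 0 0 0 0 2.4; 0 0 0.074 -0.6 0 0 2.4; 0 0 0.148 -1.2 -0.1 0 2.4")

```text
time: 6.3
tool_pos: [502.6, -131.2, 45.3]
tcp_rot: [-180.0, -0.1, -31.2]
ft_force: [1.4, -0.1, 0.8]
finger_gap: 23.7
```

Emit:
apply_moves(targets="0 0 0.074 -0.6 0 0 2.4; 0 0 0.148 -1.2 -0.1 0 2.4; 0 0 0.222 -1.8 -0.2 0 2.4; 0 0 0.297 -2.3 -0.3 0 2.4; 0 0 0.371 -2.9 -0.5 0 2.4")

```text
time: 6.8
tool_pos: [480.2, -111.9, 45.2]
tcp_rot: [-180.0, -0.1, -52.4]
ft_force: [0.3, -0.2, 0.3]
finger_gap: 23.9
```

Emit:
apply_moves(targets="0 0 0.074 -0.6 0 0 2.4; 0 0 0.148 -1.2 -0.1 0 2.4; 0 0 0.222 -1.8 -0.2 0 2.4; 0 0 0.297 -2.3 -0.3 0 2.4; 0 0 0.371 -2.9 -0.5 0 2.4")

```text
time: 7.3
tool_pos: [467.0, -86.7, 45.4]
tcp_rot: [-179.9, -0.2, -73.7]
ft_force: [12.4, -30.5, -9.6]
finger_gap: 24.1
```

```bash
python3 - <<'E' | tail -20
from fit1 import *
s=sense();T=wristT(s);print(s["tool_pos"],s["tcp_rot"],s["ft_force"],s["finger_gap"],lev(-.06))
im=snapshot("wrist"); cv2.imwrite("pics/w3.png",cv2.resize(im,(800,600),interpolation=cv2.INTER_CUBIC)[:,:,::-1])
for d in place_of("wrist","lever_post")[:2]:
    l=inv(W,np.array(d["at"]),62,T);q=loc(p,l);print(d,l.round(1),q,np.hypot(q[0]-73,q[1]),np.arctan2(q[1],q[0]-73)+1)
E
```

```text
[ 558.69    7.84 -102.81]
[[1.4, 0.1], [-0.7, 1.1], [3.3, 0.7], [-3.1, -1.1], [-0.9, -1.7], [-2.2, 1.5], [1.4, -1.5]]
[ 612.65  191.81 -106.12]
[[-3.5, 0.3], [0.3, -2.8], [0.3, 0.2], [0.3, 0.3]]
[467.02412018 -86.70066263  45.42643567] [-179.87693421   -0.18951367  -73.68914439] [ 12.39305702 -30.47737373  -9.59716316] 24.10895265611559 (np.float64(465.777182552749), np.float64(-85.96294956433964), 45, np.float64(-73.54352628386727))
{'at': [292.9, 281.0], 'confidence': 0.81} [465.7 -88.4] [114.5 -69.3] 80.77586273138778 -0.03122608322035303
```

```bash
python3 - <<'E' | tail -4
from fit1 import *
h=here(); a=np.radians(h[3]); b=(h[0]+4*np.cos(a),h[1]+4*np.sin(a),46,h[3]); c=(*b[:2],115,h[3])
plan([(*b,2.6)]+line(b,c,2,3)+line(c,(610,193,200,-106),12,7),dec=1)
E
```

```text
[[-3.5, 0.3], [0.3, -2.8], [0.3, 0.2], [0.3, 0.3]]
0 0 -0.000 0.4 -0.0 -0.0 2.6; 0 0 -0.000 0.4 -0.0 -3.5 3; 0 0 -0.000 0.4 -0.0 -6.9 3; 0 0 0.047 -1.5 -1.8 -7.7 7; 0 0 0.094 -3.5 -3.6 -8.4 7
0 0 0.047 -2.1 -1.6 -0.7 7; 0 0 0.094 -4.2 -3.2 -1.4 7; 0 0 0.141 -6.3 -4.8 -2.1 7; 0 0 0.188 -8.4 -6.4 -2.8 7; 0 0 0.235 -10.5 -8.0 -3.5 7
0 0 0.047 -2.4 -1.1 -0.7 7; 0 0 0.094 -4.8 -2.1 -1.4 7; 0 0 0.141 -7.3 -3.2 -2.1 7; 0 0 0.188 -9.7 -4.3 -2.8 7; 0 0 0.235 -12.1 -5.4 -3.5 7
```

Emit:
apply_moves(targets="0 0 0 0.4 0 0 2.6; 0 0 0 0.4 0 -3.5 3; 0 0 0 0.4 0 -6.9 3; 0 0 0.047 -1.5 -1.8 -7.7 7; 0 0 0.094 -3.5 -3.6 -8.4 7")

```text
time: 7.9
tool_pos: [491.9, -42.0, 130.7]
tcp_rot: [-179.8, -0.1, -79.1]
ft_force: [0.5, 0.2, 0.0]
finger_gap: 58.3
```

Emit:
apply_moves(targets="0 0 0.047 -2.1 -1.6 -0.7 7; 0 0 0.094 -4.2 -3.2 -1.4 7; 0 0 0.141 -6.3 -4.8 -2.1 7; 0 0 0.188 -8.4 -6.4 -2.8 7; 0 0 0.235 -10.5 -8 -3.5 7")

```text
time: 8.4
tool_pos: [549.2, 77.7, 164.0]
tcp_rot: [-180.0, 0.0, -92.5]
ft_force: [0.3, 0.3, -0.4]
finger_gap: 70.1
```

Emit:
apply_moves(targets="0 0 0.047 -2.4 -1.1 -0.7 7; 0 0 0.094 -4.8 -2.1 -1.4 7; 0 0 0.141 -7.3 -3.2 -2.1 7; 0 0 0.188 -9.7 -4.3 -2.8 7; 0 0 0.235 -12.1 -5.4 -3.5 7")

```text
time: 8.9
tool_pos: [608.1, 196.3, 198.9]
tcp_rot: [180.0, 0.0, -105.9]
ft_force: [0.9, -1.0, 0.9]
finger_gap: 70.0
```

```bash
python3 - <<'E' | tail -20
from fit1 import *
s=sense();T=wristT(s);np.save("T4.npy",T);print(s["tool_pos"],s["tcp_rot"],s["ft_force"],s["finger_gap"])
im=snapshot("wrist"); cv2.imwrite("pics/w4.png",cv2.resize(im,(800,600),interpolation=cv2.INTER_CUBIC)[:,:,::-1])
for n,z in(("rail_grip",63),("rail_face",38),("stud",40),("fence_gap",8),("cam_axis",30),("cam_mouth",30),("lever_post",62),("wall_end",38)):
  for d in place_of("wrist",n)[:2]:
    l=inv(W,np.array(d["at"]),z,T);print(n,d,l.round(1),loc(p,l))
E
```

```text
[ 558.69    7.84 -102.81]
[[1.4, 0.1], [-0.7, 1.1], [3.3, 0.7], [-3.1, -1.1], [-0.9, -1.7], [-2.2, 1.5], [1.4, -1.5]]
[ 612.65  191.81 -106.12]
[[-3.5, 0.3], [0.3, -2.8], [0.3, 0.2], [0.3, 0.3]]
[608.11184684 196.34981375 198.92113474] [ 1.79999415e+02  1.96319783e-02 -1.05922815e+02] [ 0.85256293 -1.04703208  0.85838413] 70.00593082187363
rail_grip {'at': [196.1, 281.1], 'confidence': 0.76} [610.2 193.5] [-192.5    9. ]
rail_face {'at': [190.5, 332.3], 'confidence': 0.8} [594.9 143.8] [-140.6    5.2]
stud {'at': [191.6, 445.4], 'confidence': 0.58} [563.2  35. ] [-27.5  -1.6]
fence_gap {'at': [183.4, 460.6], 'confidence': 0.73} [555.1   2.9] [ 5.6 -2.4]
cam_axis {'at': [184.6, 539.6], 'confidence': 0.85} [540.1 -63.7] [73.9 -2.3]
cam_mouth {'at': [188.1, 490.1], 'confidence': 0.89} [550.3 -14.5] [23.6 -3.3]
wall_end {'at': [3.3, 422.8], 'confidence': 0.93} [733.8  33.4] [-63.8 165.1]
wall_end {'at': [135.0, 425.0], 'confidence': 0.22} [624.   46.4] [-52.   55.1]
```

View pics/w4.png

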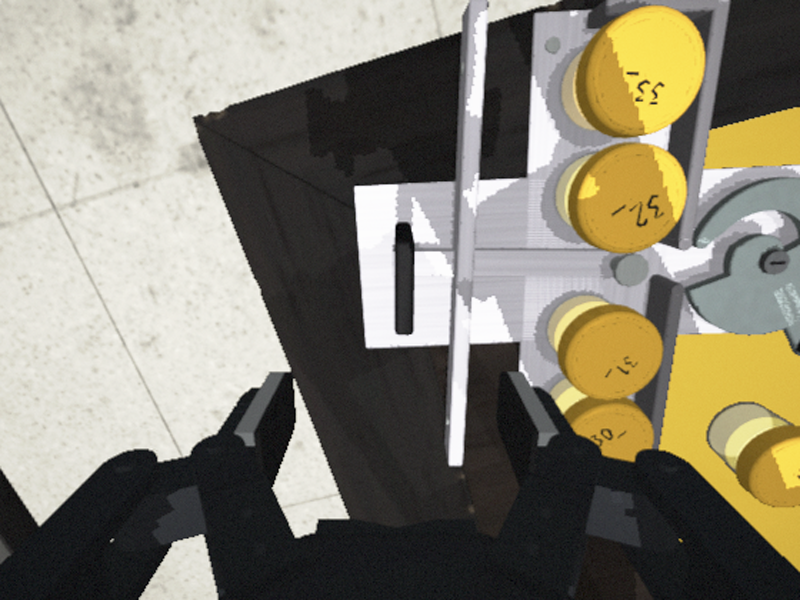

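Emit:
apply_moves(targets="0 0 0 0.2 -0.2 3.2 7; 0 0 0 0.2 -0.2 7 7; 0 0 0 0.2 -0.2 11 7; 0 0 0 0.2 -0.2 15 7; 0 0 0 0.2 -0.2 15 3", force=50)

```text
time: 9.85
tool_pos: [603.5, 191.0, 41.1]
tcp_rot: [179.4, -0.3, -105.9]
ft_force: [-0.8, -0.2, -0.9]
finger_gap: 57.0
```

Emit:
apply_moves(targets="0 0 0 0 0 0 1; 0 0 0 0 0 0 0.5; 0 0 0 0 0 0 0.5; 0 0 0 0 0 0 0.5; 0 0 0 0 0 0 0.5")

```text
time: 10.35
tool_pos: [611.4, 193.3, 51.9]
tcp_rot: [-179.7, 0.1, -105.8]
ft_force: [-1.0, -0.8, 9.1]
finger_gap: 11.5
```

```bash
python3 - <<'E' | tail -20
from fit1 import *
T4=np.load("T4.npy"); q=lambda rc,l,w=1.:(W,np.array(rc,float),l,w,T4)
tr=tray+[q(v(776,262),(73,0,36),2),q((183.4,460.6),(0,0,8)),q((184.6,539.6),(73,0,30)),q((188.1,490.1),(23,0,30)),q((3.3,422.8),(-64,163,38)),q(v(695,240),(5,12,38)),q(v(668,280),(5,-12,38))]
pp,r=fit(tr,(560,5,-103));print(pp);print(np.round(r,1).tolist())
s=sense();print(s["tool_pos"],s["tcp_rot"],s["finger_gap"],s["ft_force"])
print("grip in tray",loc(pp,s["tool_pos"][:2]),"yaw rel",s["tcp_rot"][2]-pp[2])
st=s["tool_pos"][:2]+161*np.array([np.cos(np.radians(s["tcp_rot"][2])),np.sin(np.radians(s["tcp_rot"][2]))])
print("stud",st,loc(pp,st),"target tight grip",wld(pp,(-114,0)))
E
```

```text
[ 558.69    7.84 -102.81]
[[1.4, 0.1], [-0.7, 1.1], [3.3, 0.7], [-3.1, -1.1], [-0.9, -1.7], [-2.2, 1.5], [1.4, -1.5]]
[ 612.65  191.81 -106.12]
[[-3.5, 0.3], [0.3, -2.8], [0.3, 0.2], [0.3, 0.3]]
[ 559.62878277    7.94768904 -103.25227523]
[[0.8, 0.1], [-0.6, 2.1], [2.3, 0.2], [-3.7, -0.8], [-1.4, -1.4], [-2.8, 1.7], [1.1, -1.5], [0.2, 1.0], [-2.6, -5.1], [-2.4, -0.7], [-3.7, -0.3], [0.9, 0.8], [7.3, -7.8], [2.5, 7.5]]
[611.43825103 193.30632888  51.89689715] [-1.79718524e+02  1.39498730e-01 -1.05819955e+02] 11.503023996733349 [-1.01984829 -0.84221178  9.08027941]
grip in tray [-192.3    7.9] yaw rel -2.5676798590928627
stud [567.54717907  38.404509  ] [-31.5   0.7] target tight grip [585.76203377 118.91188683]
```

```bash
python3 - <<'E' | tail -12
from fit1 import *
T4=np.load("T4.npy"); q=lambda rc,l,w=1.:(W,np.array(rc,float),l,w,T4)
tr=tray+[q(v(776,262),(73,0,36),2),q((183.4,460.6),(0,0,8)),q((184.6,539.6),(73,0,30)),q((188.1,490.1),(23,0,30)),q((3.3,422.8),(-64,163,38))]
for pp in (fit(tr,(560,5,-103))[0],fit(tr[7:],(560,5,-103))[0]): print(pp, wld(pp,(73,0)),wld(pp,(0,0)))
pp,r=fit(tr,(560,5,-103)); np.save("pp.npy",pp); print(np.round(r,1).tolist())
h=here(); g=loc(pp,h[:2]); z=h[2]
A=(*wld(pp,(-180,0)),z,pp[2]); B=(*wld(pp,(-155,0)),z,pp[2])
print(g); plan(line(h,A,6,.5)+line(A,B,4,.5))
E
```

```text
[ 558.69    7.84 -102.81]
[[1.4, 0.1], [-0.7, 1.1], [3.3, 0.7], [-3.1, -1.1], [-0.9, -1.7], [-2.2, 1.5], [1.4, -1.5]]
[ 612.65  191.81 -106.12]
[[-3.5, 0.3], [0.3, -2.8], [0.3, 0.2], [0.3, 0.3]]
[ 558.99217997    7.89885916 -103.05419833] [542.50347663 -63.21459008] [558.99217997   7.89885916]
[ 559.04079542    8.01225654 -103.14969932] [542.43358266 -63.07361044] [559.04079542   8.01225654]
[[1.3, -0.0], [-0.5, 1.5], [2.8, 0.4], [-3.3, -1.0], [-1.0, -1.6], [-2.4, 1.5], [1.3, -1.6], [0.9, 1.2], [-2.1, -4.9], [-2.1, -0.6], [-3.2, -0.2], [2.0, 0.2]]
[-192.5    9.2]
0 0 -0.008 0.21 0.14 -0.00 0.5; 0 0 -0.016 0.43 0.29 -0.00 0.5; 0 0 -0.024 0.64 0.43 -0.00 0.5; 0 0 -0.032 0.86 0.57 -0.00 0.5; 0 0 -0.040 1.07 0.72 -0.00 0.5
0 0 -0.008 0.21 0.15 -0.00 0.5; 0 0 -0.008 0.83 0.15 -0.00 0.5; 0 0 -0.008 1.46 0.14 -0.00 0.5; 0 0 -0.008 2.08 0.14 -0.00 0.5; 0 0 -0.008 2.71 0.13 -0.00 0.5
```

Emit:
apply_moves(targets="0 0 -0.008 0.2 0.15 0 0.5; 0 0 -0.016 0.4 0.3 0 0.5; 0 0 -0.024 0.65 0.45 0 0.5; 0 0 -0.032 0.85 0.6 0 0.5; 0 0 -0.04 1.05 0.7 0 0.5")

```text
time: 10.85
tool_pos: [602.0, 185.6, 51.9]
tcp_rot: [-179.7, 0.2, -103.5]
ft_force: [0.7, 1.7, 5.8]
finger_gap: 11.6
```

Emit:
apply_moves(targets="0 0 -0.008 0.2 0.15 0 0.5; 0 0 -0.008 0.5 0.15 0 0.5; 0 0 -0.008 0.5 0.15 0 0.5; 0 0 -0.008 0.5 0.15 0 0.5; 0 0 -0.008 0.5 0.15 0 0.5")

```text
time: 11.35
tool_pos: [599.2, 180.8, 51.9]
tcp_rot: [-179.7, 0.1, -103.1]
ft_force: [-0.9, 0.7, 8.0]
finger_gap: 11.0
```

```bash
python3 - <<'E' | tail -9
from fit1 import *
pp=np.load("pp.npy")
s=sense();T=wristT(s);print(s["tool_pos"],s["tcp_rot"],s["ft_force"],s["finger_gap"],loc(pp,s["tool_pos"][:2]))
im=snapshot("wrist"); cv2.imwrite("pics/w5.png",cv2.resize(im,(800,600),interpolation=cv2.INTER_CUBIC)[:,:,::-1])
for n,z in(("rail_face",38),("stud",40),("fence_gap",8),("cam_axis",30),("cam_mouth",30)):
  for d in place_of("wrist",n)[:1]:
    l=inv(W,np.array(d["at"]),z,T);print(n,d,l.round(1),loc(pp,l))
E
```

```text
[ 558.69    7.84 -102.81]
[[1.4, 0.1], [-0.7, 1.1], [3.3, 0.7], [-3.1, -1.1], [-0.9, -1.7], [-2.2, 1.5], [1.4, -1.5]]
[ 612.65  191.81 -106.12]
[[-3.5, 0.3], [0.3, -2.8], [0.3, 0.2], [0.3, 0.3]]
[599.20419425 180.78346996  51.86662418] [-1.79712165e+02  1.38533135e-01 -1.03065078e+02] [-0.90926223  0.67429269  8.0136166 ] 11.023434586320253 [-1.775e+02  1.000e-01]
rail_face {'at': [261.1, 364.5], 'confidence': 0.84} [587.2 134.7] [-129.9   -1.1]
stud {'at': [164.7, 529.5], 'confidence': 0.71} [622.9  46.9] [-52.4  53.4]
```

View pics/w5.png

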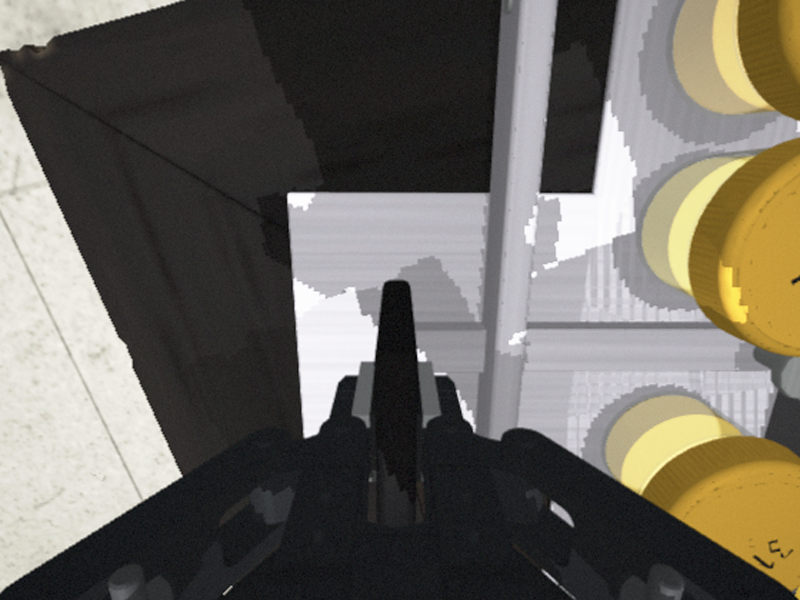

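```bash
python3 - <<'E' | tail -9
from fit1 import *
pp=np.load("pp.npy"); T5=wristT(sense()); T4=np.load("T4.npy")
for n,xy,z,T in(("tongueA",(600,325),18,T5),("tongueB",(600,371),18,T5),("ext top5",(390,192),8,T5),("ext4 a",(355,187),8,T4),("ext4 b",(367,348),8,T4),("extR a",(525,180),8,T4),("extR b",(520,343),8,T4),("ext5 TL",(290,193),8,T5)):
    print(n,loc(pp,inv(W,v(*xy),z,T)))
print("tcp",loc(pp,here()[:2]))
E
```

```text
tongueA [-91.8  11.4]
tongueB [-88.8 -10.3]
ext top5 [-181.4   66.1]
ext4 a [-223.3   65.2]
ext4 b [-223.5  -63.5]
extR a [-99.   63.9]
extR b [-98.2 -65.3]
ext5 TL [-222.7   65.7]
tcp [-177.5    0.2]
```

Emit:
apply_moves(targets="0 0 0 0.5 0 0 0.5; 0 0 0 1 0 0 0.5; 0 0 0 1.5 0 0 0.5; 0 0 0 2 0 0 0.5; 0 0 0 2.3 0 0 0.5")

```text
time: 12.15
tool_pos: [594.3, 158.4, 51.9]
tcp_rot: [-179.7, 0.2, -103.1]
ft_force: [1.9, 2.2, 5.6]
finger_gap: 11.4
```

Emit:
apply_moves(targets="0 0 0 0.4 0 0 0.5; 0 0 0 0.8 0 0 0.5; 0 0 0 1.2 0 0 0.5; 0 0 0 1.6 0 0 0.5; 0 0 0 1.6 0 0 0.5")

```text
time: 12.65
tool_pos: [590.6, 142.4, 51.9]
tcp_rot: [-179.7, 0.1, -103.1]
ft_force: [-0.5, 0.2, 7.4]
finger_gap: 11.5
```

```bash
python3 - <<'E' | tail -4
from fit1 import *
pp=np.load("pp.npy")
s=sense();T=wristT(s);print(s["tool_pos"],s["tcp_rot"],s["ft_force"],s["finger_gap"],loc(pp,s["tool_pos"][:2]))
a=np.radians(pp[2]);f=s["ft_force"];print("F tray",np.cos(a)*f[0]+np.sin(a)*f[1],-np.sin(a)*f[0]+np.cos(a)*f[1])
im=snapshot("wrist"); cv2.imwrite("pics/w6.png",cv2.resize(im,(800,600),interpolation=cv2.INTER_CUBIC)[:,:,::-1])
E
```

```text
[ 612.65  191.81 -106.12]
[[-3.5, 0.3], [0.3, -2.8], [0.3, 0.2], [0.3, 0.3]]
[590.55805148 142.42011162  51.89605007] [-1.79686903e+02  1.29596979e-01 -1.03077422e+02] [-0.4583565   0.21723963  7.36754572] 11.522762721542602 [-138.2    0.4]
F tray -0.10809527695122739 -0.4955796086902771
```

View pics/w6.png

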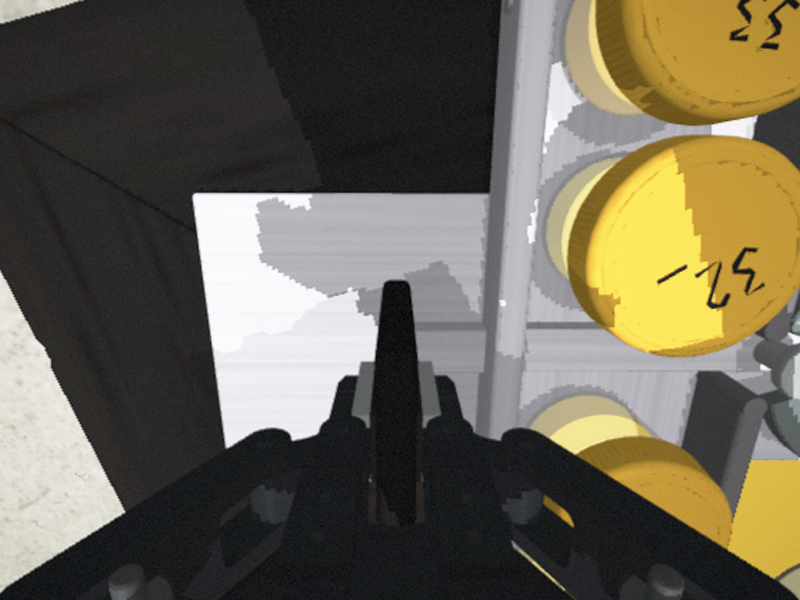

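Emit:
apply_moves(targets="0 0 0 0.3 0 0 0.5; 0 0 0 0.6 0 0 0.5; 0 0 0 0.9 0 0 0.5; 0 0 0 1.1 0 0 0.5; 0 0 0 1.3 0 0 0.5")

```text
time: 13.2
tool_pos: [587.7, 130.4, 51.9]
tcp_rot: [-179.7, 0.2, -103.1]
ft_force: [0.4, 2.2, 7.1]
finger_gap: 11.5
```

Emit:
apply_moves(targets="0 0 0 0.1 0 0 0.5; 0 0 0 0.2 0 0 0.5; 0 0 0 0.3 0 0 0.5; 0 0 0 0.3 0 0 0.5; 0 0 0 0.3 0 0 0.5")

```text
time: 13.7
tool_pos: [587.0, 127.4, 51.9]
tcp_rot: [-179.7, 0.2, -103.1]
ft_force: [0.8, 1.0, 7.5]
finger_gap: 11.2
```

```bash
cat > chk.py <<'E'
from fit1 import *
pp=np.load("pp.npy")
s=sense();T=wristT(s);print(s["time"],s["tool_pos"],s["tcp_rot"],s["ft_force"],s["finger_gap"],loc(pp,s["tool_pos"][:2]))
a=np.radians(pp[2]);f=s["ft_force"];print("F tray",np.cos(a)*f[0]+np.sin(a)*f[1],-np.sin(a)*f[0]+np.cos(a)*f[1])
E
python3 chk.py|tail -2;
```

```text
13.7 [587.01524314 127.36497368  51.86951591] [-1.79685124e+02  1.50324387e-01 -1.03060426e+02] [0.76450301 0.95473486 7.54398889] 11.234033897214163 [-122.7    0.3]
F tray -1.102741816377772 0.5290973449644112
```

Emit:
apply_moves(targets="0 0 0 0.05 0 0 0.5; 0 0 0 0.1 0 0 0.5; 0 0 0 0.15 0 0 0.5; 0 0 0 0.2 0 0 0.5; 0 0 0 0.2 0 0 0.5")

```text
time: 14.2
tool_pos: [586.6, 125.5, 51.9]
tcp_rot: [-179.7, 0.2, -103.1]
ft_force: [0.8, 2.8, 7.3]
finger_gap: 11.3
```

```bash
python3 chk.py|tail -2;
```

```text
14.2 [586.60065442 125.52745879  51.88009434] [-1.79681710e+02  1.60890476e-01 -1.03056959e+02] [0.79719854 2.76468135 7.25395793] 11.306522847547324 [-120.8    0.3]
F tray -2.87329858854151 0.1521305082063813
```

Emit:
apply_moves(targets="0 0 0 0.05 0 0 0.5; 0 0 0 0.1 0 0 0.5; 0 0 0 0.15 0 0 0.5; 0 0 0 0.2 0 0 0.5; 0 0 0 0.2 0 0 0.5")

```text
time: 14.7
tool_pos: [586.4, 124.8, 51.9]
tcp_rot: [-179.7, 0.3, -103.0]
ft_force: [3.3, 8.6, 5.2]
finger_gap: 11.6
```

```bash
python3 - <<'E' | tail -14
from chk import *
for c in ("top","scene"):
  cv2.imwrite(f"pics/{c}7.png",snapshot(c)[:,:,::-1])
  for n in("lever_post","stud","rail_grip","rail_face","cam_axis","row1"): print(c,n,[(np.round(d["at"],1).tolist(),round(d["confidence"],2)) for d in place_of(c,n)][:4])
E
```

```text
14.7 [586.40383586 124.84128433  51.8997326 ] [-179.65918424    0.26853713 -103.03674885] [3.26718056 8.6495239  5.21298814] 11.599959923801816 [-120.1    0.3]
F tray -9.163959584633137 1.229055417765412
top lever_post [([213.8, 290.4], 0.8)]
top stud [([187.8, 268.8], 0.64), ([188.4, 280.0], 0.61)]
top rail_grip [([170.1, 208.7], 0.77)]
top rail_face [([177.1, 225.3], 0.7)]
top cam_axis [([191.5, 280.4], 0.64), ([247.9, 277.2], 0.42)]
top row1 [([220.4, 226.0], 0.95), ([294.5, 383.3], 0.76), ([243.2, 381.7], 0.72), ([136.4, 250.0], 0.69)]
scene lever_post [([198.9, 294.8], 0.7), ([192.4, 266.4], 0.26)]
scene stud [([206.5, 255.7], 0.65)]
scene rail_grip [([230.7, 206.5], 0.67)]
scene rail_face [([226.5, 221.9], 0.72), ([226.5, 315.8], 0.63), ([192.1, 331.9], 0.24)]
scene cam_axis [([197.6, 267.0], 0.78)]
scene row1 [([246.4, 262.6], 0.8), ([202.8, 221.7], 0.8), ([228.5, 246.7], 0.71), ([161.7, 360.7], 0.68)]
```

```bash
python3 - <<'E' | tail -6
from chk import *
h=here();a=np.radians(h[3]);b=(h[0]-1.3*np.cos(a)*1,h[1]-1.3*np.sin(a),h[2],h[3])
c=(*b[:2],160,h[3]); L=lev(0.0,130)
plan([(*b,.5),(*b,.5),(*b,3.5),(*b,3.5),(*b,3.5)]+line(b,c,3,4)+line(c,L,7,6))
print(L)
E
```

```text
15.4 [586.40399776 124.83308645  51.87463213] [-179.659661      0.26333734 -103.03418656] [1.841386   8.91175139 4.28800287] 11.04943624959645 [-120.1    0.3]
F tray -9.097362292038087 -0.21912211967370365
0 0 -0.000 -0.13 0.00 -0.00 0.5; 0 0 -0.000 -0.13 0.00 -0.00 0.5; 0 0 -0.000 -0.13 0.00 -0.00 3.5; 0 0 -0.000 -0.13 0.00 -0.00 3.5; 0 0 -0.000 -0.13 0.00 -0.00 3.5
0 0 -0.000 0.00 0.00 -3.60 4; 0 0 -0.000 0.00 0.00 -7.21 4; 0 0 -0.000 0.00 0.00 -10.81 4; 0 0 -0.082 3.40 0.96 -10.38 6; 0 0 -0.164 6.80 1.93 -9.96 6
0 0 -0.082 3.20 1.51 0.43 6; 0 0 -0.164 6.39 3.01 0.86 6; 0 0 -0.246 9.59 4.52 1.29 6; 0 0 -0.328 12.79 6.03 1.71 6; 0 0 -0.411 15.98 7.53 2.14 6
(np.float64(467.27420345332337), np.float64(-90.5227760141763), 130, np.float64(-70.10577951308233))
```

Emit:
apply_moves(targets="0 0 0 -0.13 0 0 0.5; 0 0 0 -0.13 0 0 0.5; 0 0 0 -0.13 0 0 3.5; 0 0 0 -0.13 0 0 3.5; 0 0 0 -0.13 0 0 3.5")

```text
time: 15.9
tool_pos: [583.8, 123.9, 48.6]
tcp_rot: [-180.0, 0.0, -103.1]
ft_force: [0.9, -0.4, -0.6]
finger_gap: 34.9
```

Emit:
apply_moves(targets="0 0 0 0 0 -3.6 4; 0 0 0 0 0 -7.2 4; 0 0 0 0 0 -10.8 4; 0 0 -0.082 3.4 1 -10.4 6; 0 0 -0.164 6.8 1.9 -10 6")

```text
time: 16.4
tool_pos: [550.8, 61.9, 150.3]
tcp_rot: [-179.8, 0.0, -93.4]
ft_force: [-0.2, -0.7, -0.0]
finger_gap: 60.3
```

Emit:
apply_moves(targets="0 0 -0.082 3.2 1.5 0.4 6; 0 0 -0.164 6.4 3 0.8 6; 0 0 -0.246 9.6 4.5 1.2 6; 0 0 -0.328 12.8 6 1.7 6; 0 0 -0.411 16 7.5 2.1 6")

```text
time: 16.9
tool_pos: [463.7, -93.9, 127.0]
tcp_rot: [180.0, 0.0, -69.9]
ft_force: [0.7, -0.3, -0.7]
finger_gap: 59.8
```

```bash
python3 - <<'E' | tail -16
from chk import *
im=snapshot("wrist"); cv2.imwrite("pics/w8.png",cv2.resize(im,(800,600),interpolation=cv2.INTER_CUBIC)[:,:,::-1])
for n,z in(("lever_post",62),("stud",40),("cam_axis",30),("rail_face",38)):
  for d in place_of("wrist",n)[:2]:
    l=inv(W,np.array(d["at"]),z,T);q=loc(pp,l);print(n,d,l.round(1),q,np.hypot(q[0]-73,q[1]),np.arctan2(q[1],q[0]-73)+1)
E
```

```text
[ 558.69    7.84 -102.81]
[[1.4, 0.1], [-0.7, 1.1], [3.3, 0.7], [-3.1, -1.1], [-0.9, -1.7], [-2.2, 1.5], [1.4, -1.5]]
[ 612.65  191.81 -106.12]
[[-3.5, 0.3], [0.3, -2.8], [0.3, 0.2], [0.3, 0.3]]
16.9 [463.6823659  -93.94265782 126.96859209] [ 1.79986204e+02  4.66675810e-03 -6.99349691e+01] [ 0.73828057 -0.31214577 -0.65372303] 59.80633110375177 [120.7 -69.8]
F tray 0.13732154682591544 0.7897062576018549
lever_post {'at': [223.6, 273.1], 'confidence': 0.81} [465.  -90.1] [116.7 -69.5] 82.09713758712907 -0.009485591369038149
stud {'at': [73.9, 233.5], 'confidence': 0.93} [550.6 -30.2] [39.   0.4] 34.00235285976545 4.129828490440035
cam_axis {'at': [98.3, 273.0], 'confidence': 0.85} [545.3 -60.6] [69.9  2.2] 3.801315561749638 3.5244012620494303
cam_axis {'at': [52.3, 196.5], 'confidence': 0.34} [555.5  -0. ] [ 8.5 -1.6] 64.51984190929176 -2.116791538307466
```

View pics/w8.png

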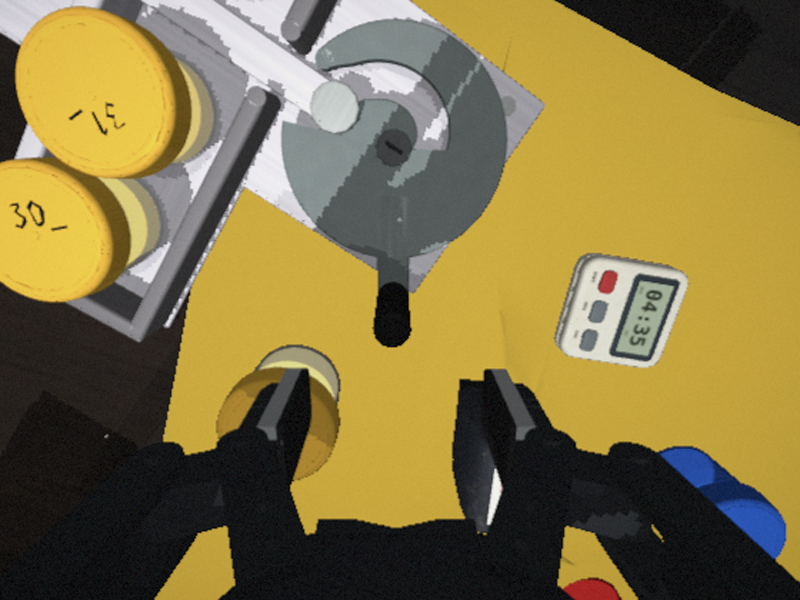

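Emit:
apply_moves(targets="0 0 0 0 -0.4 2 5; 0 0 0 0 -0.4 4 5; 0 0 0 0 -0.4 6 5; 0 0 0 0 -0.4 8.2 5; 0 0 0 0 -0.4 8.2 2.4", force=100)

```text
time: 17.65
tool_pos: [466.5, -89.6, 42.3]
tcp_rot: [179.7, 0.2, -70.1]
ft_force: [-0.5, -0.1, -0.0]
finger_gap: 36.7
```

Emit:
apply_moves(targets="0 0 0 0 0 0 2.2; 0 0 0 0 0 0 2.2; 0 0 0 0 0 0 2.2; 0 0 0 0 0 0 2.2; 0 0 0 0 0 0 2.2")

```text
time: 18.15
tool_pos: [469.0, -91.7, 46.0]
tcp_rot: [-179.9, -0.0, -70.1]
ft_force: [0.1, 0.5, 0.7]
finger_gap: 22.1
```

```bash
python3 - <<'E' | tail -9
from chk import *
h=here();print(h,lev(0))
plan([(*lev(j),2.2) for j in np.linspace(0,2.2,31)[1:]])
E
```

```text
18.15 [468.9858808  -91.65514437  45.96002662] [-1.79948385e+02 -4.02115394e-02 -7.01361973e+01] [0.08636986 0.48983108 0.72595013] 22.124137553826518 [117.3 -65.2]
F tray -0.49668088320474435 -0.026501657791007494
(np.float64(468.9858807951107), np.float64(-91.65514436653113), np.float64(45.960026619702724), np.float64(-70.13619725908944)) (np.float64(467.27420345332337), np.float64(-90.5227760141763), 45, np.float64(-70.10577951308233))
0 0 -0.074 0.42 0.10 0.10 2.2; 0 0 -0.147 1.00 0.04 0.10 2.2; 0 0 -0.221 1.58 -0.07 0.10 2.2; 0 0 -0.294 2.15 -0.22 0.10 2.2; 0 0 -0.367 2.70 -0.41 0.10 2.2
0 0 -0.073 0.59 -0.02 -0.00 2.2; 0 0 -0.147 1.17 -0.09 -0.00 2.2; 0 0 -0.220 1.75 -0.19 -0.00 2.2; 0 0 -0.293 2.31 -0.34 -0.00 2.2; 0 0 -0.367 2.87 -0.53 -0.00 2.2
0 0 -0.073 0.59 -0.02 -0.00 2.2; 0 0 -0.147 1.17 -0.09 -0.00 2.2; 0 0 -0.220 1.75 -0.19 -0.00 2.2; 0 0 -0.293 2.31 -0.34 -0.00 2.2; 0 0 -0.367 2.87 -0.53 -0.00 2.2
0 0 -0.073 0.59 -0.02 -0.00 2.2; 0 0 -0.147 1.17 -0.09 -0.00 2.2; 0 0 -0.220 1.75 -0.19 -0.00 2.2; 0 0 -0.293 2.31 -0.34 -0.00 2.2; 0 0 -0.367 2.87 -0.53 -0.00 2.2
0 0 -0.073 0.59 -0.02 -0.00 2.2; 0 0 -0.147 1.17 -0.09 -0.00 2.2; 0 0 -0.220 1.75 -0.19 -0.00 2.2; 0 0 -0.293 2.31 -0.34 -0.00 2.2; 0 0 -0.367 2.87 -0.53 -0.00 2.2
0 0 -0.073 0.59 -0.02 -0.00 2.2; 0 0 -0.147 1.17 -0.09 -0.00 2.2; 0 0 -0.220 1.75 -0.19 -0.00 2.2; 0 0 -0.293 2.31 -0.34 -0.00 2.2; 0 0 -0.367 2.87 -0.53 -0.00 2.2
```

One call at a time, watching the force.

Emit:
apply_moves(targets="0 0 -0.074 0.4 0.1 0.1 2.2; 0 0 -0.147 1 0.05 0.1 2.2; 0 0 -0.221 1.6 -0.05 0.1 2.2; 0 0 -0.294 2.15 -0.2 0.1 2.2; 0 0 -0.367 2.7 -0.4 0.1 2.2")

```text
time: 18.65
tool_pos: [481.3, -115.7, 44.3]
tcp_rot: [180.0, 0.0, -48.9]
ft_force: [-1.5, 0.7, 0.7]
finger_gap: 22.5
```

Emit:
apply_moves(targets="0 0 -0.073 0.6 0 0 2.2; 0 0 -0.147 1.2 -0.1 0 2.2; 0 0 -0.22 1.75 -0.2 0 2.2; 0 0 -0.293 2.3 -0.35 0 2.2; 0 0 -0.367 2.85 -0.55 0 2.2")

```text
time: 19.15
tool_pos: [504.1, -133.6, 44.3]
tcp_rot: [180.0, 0.0, -27.9]
ft_force: [-1.6, 0.5, 0.8]
finger_gap: 21.8
```

Emit:
apply_moves(targets="0 0 -0.073 0.6 0 0 2.2; 0 0 -0.147 1.2 -0.1 0 2.2; 0 0 -0.22 1.75 -0.2 0 2.2; 0 0 -0.293 2.3 -0.35 0 2.2; 0 0 -0.367 2.85 -0.55 0 2.2")

```text
time: 19.65
tool_pos: [531.9, -142.2, 44.3]
tcp_rot: [180.0, 0.0, -6.9]
ft_force: [-1.0, -0.2, -0.2]
finger_gap: 22.1
```

```bash
python3 - <<'E' | tail -9
from chk import *
print(lev(1.1))
im=snapshot("wrist"); cv2.imwrite("pics/w9.png",cv2.resize(im,(800,600),interpolation=cv2.INTER_CUBIC)[:,:,::-1])
for n,z in(("stud",40),("cam_axis",30),("lever_post",62)):
  for d in place_of("wrist",n)[:1]:
    l=inv(W,np.array(d["at"]),z,T);q=loc(pp,l);print(n,d,q,np.hypot(q[0]-73,q[1]),np.arctan2(q[1],q[0]-73)+1)
E
```

```text
[[1.4, 0.1], [-0.7, 1.1], [3.3, 0.7], [-3.1, -1.1], [-0.9, -1.7], [-2.2, 1.5], [1.4, -1.5]]
[ 612.65  191.81 -106.12]
[[-3.5, 0.3], [0.3, -2.8], [0.3, 0.2], [0.3, 0.3]]
19.65 [ 531.89554892 -142.19545687   44.27993763] [ 1.79999757e+02  3.64989894e-02 -6.89243689e+00] [-1.00202345 -0.15031147 -0.21632816] 22.06302254630422 [152.3   7.5]
F tray 0.3727566358520661 -0.9421767429998867
(np.float64(532.6390088004157), np.float64(-142.68992916334994), 45, np.float64(-7.080422048691759))
stud {'at': [30.8, 278.6], 'confidence': 0.87} [41.7 -2.1] 31.37036818400447 -2.074600401629046
cam_axis {'at': [109.4, 279.1], 'confidence': 0.93} [73.   1.6] 1.6 2.5707963267948966
lever_post {'at': [290.1, 267.9], 'confidence': 0.74} [152.8   4.9] 79.95029706011105 1.0613265111403654
```

Emit:
apply_moves(targets="0 0 -0.073 0.6 0 0 2.2; 0 0 -0.147 1.2 -0.1 0 2.2; 0 0 -0.22 1.75 -0.2 0 2.2; 0 0 -0.293 2.3 -0.35 0 2.2; 0 0 -0.367 2.85 -0.55 0 2.2")

```text
time: 20.35
tool_pos: [560.5, -140.1, 44.1]
tcp_rot: [-180.0, 0.0, 14.0]
ft_force: [-1.3, -0.8, -0.4]
finger_gap: 22.0
```

Emit:
apply_moves(targets="0 0 -0.073 0.6 0 0 2.2; 0 0 -0.147 1.2 -0.1 0 2.2; 0 0 -0.22 1.75 -0.2 0 2.2; 0 0 -0.293 2.3 -0.35 0 2.2; 0 0 -0.367 2.85 -0.55 0 2.2")

```text
time: 20.85
tool_pos: [586.8, -127.8, 44.1]
tcp_rot: [-180.0, 0.0, 35.0]
ft_force: [-1.7, -0.7, 0.8]
finger_gap: 22.2
```

```bash
python3 - <<'E' | tail -9
from chk import *
print(lev(1.83))
for c in("wrist",):
  im=snapshot("wrist")
  for n,z in(("stud",40),("cam_axis",30),("lever_post",62)):
   for d in place_of("wrist",n)[:1]:
    l=inv(W,np.array(d["at"]),z,T);q=loc(pp,l);print(n,d,q,np.hypot(q[0]-73,q[1]),np.arctan2(q[1],q[0]-73)+1)
E
```

```text
[[1.4, 0.1], [-0.7, 1.1], [3.3, 0.7], [-3.1, -1.1], [-0.9, -1.7], [-2.2, 1.5], [1.4, -1.5]]
[ 612.65  191.81 -106.12]
[[-3.5, 0.3], [0.3, -2.8], [0.3, 0.2], [0.3, 0.3]]
20.85 [ 586.83313096 -127.8233557    44.10978183] [-1.79971331e+02  4.28582474e-02  3.50479008e+01] [-1.66059345 -0.66583991  0.77376803] 22.214088645430618 [125.9  57.8]
F tray 1.0237151422447808 -1.4672834467016937
(np.float64(588.0945748604544), np.float64(-129.0353386185423), 45, np.float64(34.74549699585833))
stud {'at': [59.9, 317.1], 'confidence': 0.56} [45.7 -2.6] 27.42353004264768 -2.046640947247037
cam_axis {'at': [108.0, 273.3], 'confidence': 0.61} [73.1 -0.7] 0.7071067811865467 -0.42889927219074053
lever_post {'at': [291.0, 271.7], 'confidence': 0.64} [127.6  58.9] 80.31419550739457 1.823265515773561
```

Last part slower, up to the tightening force.

Emit:
apply_moves(targets="0 0 -0.04 0.3 0 0 2.2; 0 0 -0.08 0.6 0 0 2.2; 0 0 -0.12 0.95 -0.05 0 2.2; 0 0 -0.16 1.25 -0.1 0 2.2; 0 0 -0.2 1.6 -0.15 0 2.2")

```text
time: 21.55
tool_pos: [598.9, -117.8, 44.2]
tcp_rot: [-180.0, 0.0, 46.4]
ft_force: [-2.4, -1.5, 0.7]
finger_gap: 22.0
```

```bash
python3 chk.py|tail -2; python3 -c "
from fit1 import *
print(lev(2.03))"|tail -1
```

```text
21.55 [ 598.88844176 -117.79427711   44.17460831] [-1.79970453e+02  4.72861044e-02  4.63766136e+01] [-2.411508   -1.48931815  0.65540918] 21.9855480444714 [113.4  67.3]
F tray 1.9955231645123261 -2.012790776769761
(np.float64(600.2453146845444), np.float64(-118.6667646876982), 45, np.float64(46.20465289847478))
```

Emit:
apply_moves(targets="0 0 -0.015 0.12 0 0 2.2; 0 0 -0.03 0.24 0 0 2.2; 0 0 -0.045 0.36 0 0 2.2; 0 0 -0.06 0.48 0 0 2.2; 0 0 -0.06 0.48 0 0 2.2")

```text
time: 22.05
tool_pos: [602.2, -114.2, 44.1]
tcp_rot: [-180.0, 0.1, 49.9]
ft_force: [-5.3, -1.8, 1.4]
finger_gap: 22.2
```

```bash
python3 chk.py|tail -2
```

```text
22.05 [ 602.20072527 -114.20627665   44.07467164] [-1.79952156e+02  5.39652866e-02  4.98779704e+01] [-5.32948839 -1.76937406  1.43765204] 22.197615763843 [109.2  69.7]
F tray 2.927433503252102 -4.792104360985314
```

Emit:
apply_moves(targets="0 0 -0.015 0.12 0 0 2.2; 0 0 -0.03 0.24 0 0 2.2; 0 0 -0.045 0.36 0 0 2.2; 0 0 -0.06 0.48 0 0 2.2; 0 0 -0.06 0.48 0 0 2.2")

```text
time: 22.55
tool_pos: [604.6, -111.1, 43.9]
tcp_rot: [-179.9, 0.1, 53.3]
ft_force: [-7.9, -3.8, 2.1]
finger_gap: 22.2
```

```bash
python3 chk.py|tail -2
```

```text
22.55 [ 604.60557088 -111.12543437   43.90839245] [-1.79905944e+02  1.29991789e-01  5.33097512e+01] [-7.89188843 -3.83044011  2.0550733 ] 22.23149265564296 [105.6  71.3]
F tray 5.514011167903954 -6.822745431823909
```

Emit:
apply_moves(targets="0 0 0 -0.15 0 0 2.2; 0 0 0 -0.3 0 0 2.4; 0 0 0 -0.3 0 0 4; 0 0 0 -0.3 0 0 4; 0 0 0 -0.3 0 -1 4")

```text
time: 23.05
tool_pos: [603.1, -112.2, 53.1]
tcp_rot: [-179.9, 0.0, 53.3]
ft_force: [-0.2, 0.2, 0.5]
finger_gap: 39.9
```

Emit:
apply_moves(targets="0 0 0 0 0 -3 4; 0 0 0 0 0 -7 4; 0 0 0 0 -3 -11 4; 0 0 0 0 -6 -15 4; 0 0 0 0 -9 -19 4")

```text
time: 23.55
tool_pos: [531.1, -58.3, 246.7]
tcp_rot: [179.9, -0.0, 53.3]
ft_force: [1.2, 0.5, 0.8]
finger_gap: 40.0
```

```bash
python3 - <<'E' | tail -12
from chk import *
im=snapshot("wrist"); cv2.imwrite("pics/w10.png",cv2.resize(im,(800,600),interpolation=cv2.INTER_CUBIC)[:,:,::-1])
for n,z in(("stud",40),("cam_axis",30),("lever_post",62),("rail_face",38),("rail_grip",63),("row1",39),("wall_end",38)):
   for d in place_of("wrist",n)[:5]:
    l=inv(W,np.array(d["at"]),z,T);q=loc(pp,l);print(n,d,q,np.hypot(q[0]-73,q[1]).round(1),(np.arctan2(q[1],q[0]-73)+1).round(3))
E
```

```text
cam_axis {'at': [187.5, 276.9], 'confidence': 0.67} [73.4 -0.7] 0.8 -0.052
cam_axis {'at': [149.3, 119.5], 'confidence': 0.59} [ 220.7 -114.5] 186.9 0.341
lever_post {'at': [261.7, 276.3], 'confidence': 0.71} [106.9  73.9] 81.3 2.141
rail_face {'at': [140.2, 392.2], 'confidence': 0.97} [-66.8  -0.5] 139.8 -2.138
rail_face {'at': [149.9, 118.3], 'confidence': 0.47} [ 218.2 -113.8] 184.5 0.335
rail_grip {'at': [125.9, 448.0], 'confidence': 0.62} [-115.8    2.8] 188.8 4.127
row1 {'at': [108.1, 354.1], 'confidence': 0.95} [-38.9 -49.8] 122.5 -1.723
row1 {'at': [195.5, 376.0], 'confidence': 0.77} [-30.2  52.9] 116.0 3.668
row1 {'at': [221.5, 35.0], 'confidence': 0.77} [355.9 -81.1] 294.3 0.721
row1 {'at': [242.5, 398.5], 'confidence': 0.69} [-36.9 121.5] 163.8 3.306
row1 {'at': [43.9, 328.7], 'confidence': 0.66} [ -35.8 -118.9] 161.2 -1.312
wall_end {'at': [141.4, 388.4], 'confidence': 0.25} [-62.5  -0.9] 135.5 -2.135
```

View pics/w10.png

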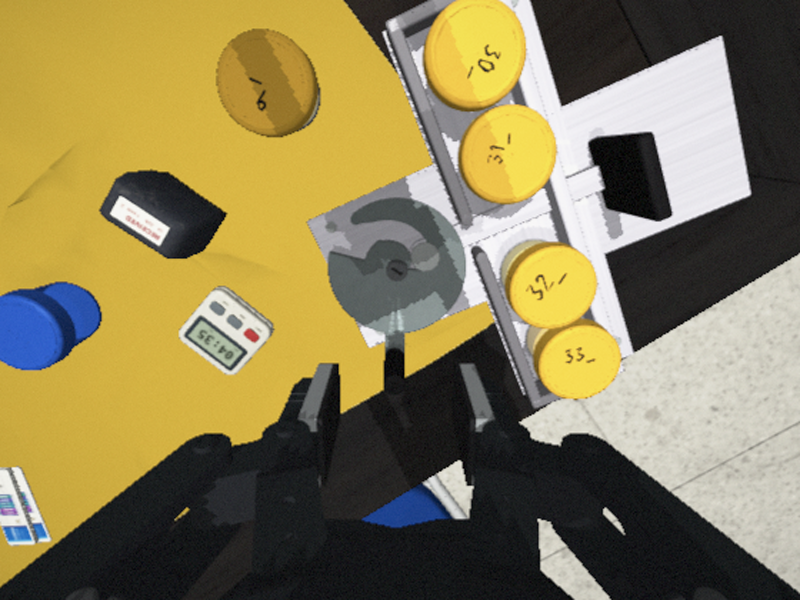

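```bash
python3 - <<'E' | tail -7
from chk import *
A=loc(pp,inv(W,v(397,269),36,T));B=loc(pp,inv(W,v(425,249),40,T));print("axis",A,"stud",B,np.hypot(*(A-B)))
for c,X in(("top",None),("scene",None)):
  im=snapshot(c); cv2.imwrite(f"pics/{c}10.png",im[:,:,::-1])
  for n,z in(("stud",40),("rail_face",38),("cam_axis",30)):
   for d in place_of(c,n)[:1]:print(c,n,round(d["confidence"],2),loc(pp,inv(c,np.array(d["at"]),z)))
im=cv2.imread("pics/top10.png"); im2=cv2.imread("pics/w10.png")
cv2.imwrite("pics/z10.png",np.hstack([cv2.resize(im[105:245,170:310],(400,400),interpolation=cv2.INTER_CUBIC),cv2.resize(im2[200:440,460:660],(333,400),interpolation=cv2.INTER_CUBIC)]))
E
```

```text
axis [72.4 -1.9] stud [45.2 -8.8] 28.061539515856932
top stud 0.88 [53.3 -4.4]
top rail_face 0.72 [-62.3  -6.7]
top cam_axis 0.57 [72.4  1.7]
scene stud 0.73 [217.3 -26.1]
scene rail_face 0.9 [-58.8 -16.3]
scene cam_axis 0.9 [86.7  0. ]
```

View pics/z10.png

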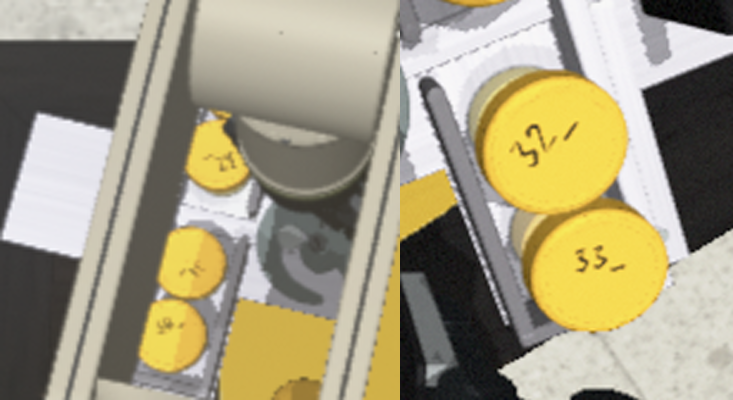

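```bash
python3 - <<'E' | tail -2
from chk import *
plan(line(here(),(625,80,350,77),10,4),dec=1)
E
```

```text
0 0 -0.041 1.7 -0.1 -1.1 4; 0 0 -0.083 3.3 -0.2 -2.1 4; 0 0 -0.124 5.0 -0.2 -3.2 4; 0 0 -0.165 6.7 -0.3 -4.2 4; 0 0 -0.207 8.4 -0.4 -5.3 4
0 0 -0.041 1.7 0.3 -1.1 4; 0 0 -0.083 3.3 0.5 -2.1 4; 0 0 -0.124 5.0 0.8 -3.2 4; 0 0 -0.165 6.6 1.0 -4.2 4; 0 0 -0.207 8.3 1.3 -5.3 4
```

Emit:
apply_moves(targets="0 0 -0.041 1.7 -0.1 -1.1 4; 0 0 -0.083 3.3 -0.2 -2.1 4; 0 0 -0.124 5 -0.2 -3.2 4; 0 0 -0.165 6.7 -0.3 -4.2 4; 0 0 -0.207 8.4 -0.4 -5.3 4")

```text
time: 24.85
tool_pos: [579.2, 11.4, 297.5]
tcp_rot: [-180.0, 0.0, 65.3]
ft_force: [0.7, 0.2, -0.6]
finger_gap: 40.2
```

Emit:
apply_moves(targets="0 0 -0.041 1.7 0.3 -1.1 4; 0 0 -0.083 3.3 0.5 -2.1 4; 0 0 -0.124 5 0.8 -3.2 4; 0 0 -0.165 6.6 1 -4.2 4; 0 0 -0.207 8.3 1.3 -5.3 4")

```text
time: 25.35
tool_pos: [625.8, 81.3, 350.5]
tcp_rot: [-180.0, 0.0, 77.2]
ft_force: [0.1, 0.3, 0.4]
finger_gap: 39.9
```

```bash
python3 - <<'E' | tail -12
from chk import *
np.save("T11.npy",T)
im=snapshot("wrist"); cv2.imwrite("pics/w11.png",im[:,:,::-1])
cv2.imwrite("pics/w11v.png",cv2.resize(im,(800,600),interpolation=cv2.INTER_CUBIC)[:,:,::-1])
for n,z in(("stud",40),("cam_axis",30),("lever_post",62),("rail_face",38),("rail_grip",63),("row1",39),("wall_end",38)):
   for d in place_of("wrist",n)[:4]:
    l=inv(W,np.array(d["at"]),z,T);q=loc(pp,l);print(n,d,q)
E
```

```text
[ 612.65  191.81 -106.12]
[[-3.5, 0.3], [0.3, -2.8], [0.3, 0.2], [0.3, 0.3]]
25.35 [625.78773164  81.27864009 350.53348162] [-1.79985297e+02  5.56071826e-03  7.71585078e+01] [0.11816134 0.25790888 0.39749555] 39.87418572254093 [-86.6  48.5]
F tray -0.27793311809392135 0.056853114188189044
stud {'at': [130.8, 181.8], 'confidence': 0.67} [47.2  1.4]
cam_axis {'at': [126.7, 167.0], 'confidence': 0.58} [71.1 -3.6]
rail_face {'at': [129.4, 259.4], 'confidence': 0.78} [-63.1  -0.7]
row1 {'at': [89.4, 240.1], 'confidence': 0.98} [-37.5 -53.9]
row1 {'at': [166.6, 239.7], 'confidence': 0.87} [-33.3  52.6]
row1 {'at': [212.8, 241.1], 'confidence': 0.74} [-33.  124.6]
wall_end {'at': [233.1, 261.0], 'confidence': 0.84} [-63.4 158.8]
wall_end {'at': [209.8, 243.0], 'confidence': 0.24} [-36. 120.]
```

View pics/w11v.png

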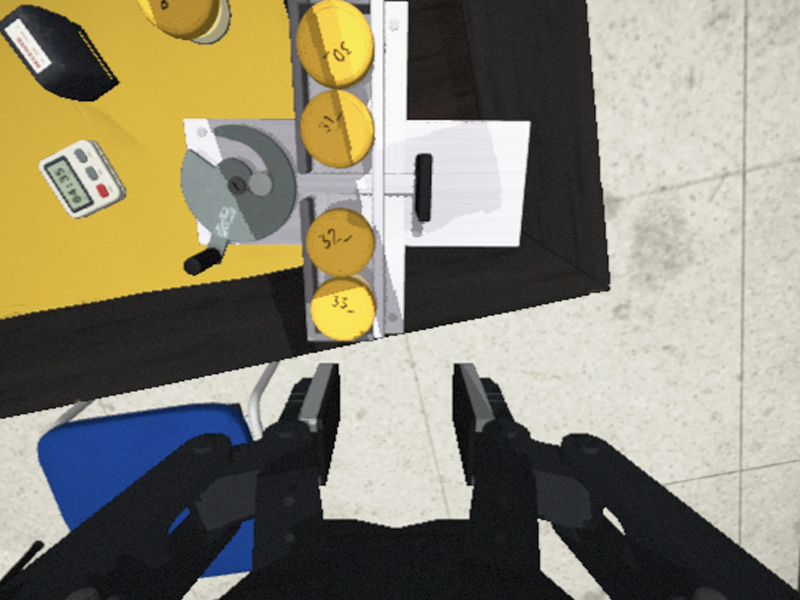

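```bash
python3 -c "
from bench import *
print(hand_in())"
```

```text
the job is handed in; nothing more can be done
None
```

I swung the lever back to its open stop and slid the rail in until the stud met the inner edge of the cam's slot. Then I turned the lever to about 2.1 rad, let go, lifted clear and handed in at about 26 s. No verdict was reported.

**Last checks (wrist camera, tray frame):**

| Check | Reading | Wanted |
|---|---|---|
| Stud x | 47.2 mm | 47 mm when tight |
| Rail face x | -63.1 mm | -64 mm when tight |
| Cam angle | about 2.1 rad | above 1.7 rad |
| Three cups' x | -33, -33 and -37.5 mm | -40 to -24 mm |

- **Rail:** in the picture it lies straight across both wall ends. I did not measure its angle.
- **Cups:** all four stand upright in the picture. The network missed the fourth cup (row1) in that last view; one picture earlier it was at -35.8 mm.
- **Bystanders:** the spare cup, stamp and timer look unmoved, but I did not measure them again.
- **Forces:** the highest wrist force I saw was about 34 N, at the open stop. The force on the lever rose to about 9 N at the end, so the cam was pulling tight.

**Readings that disagreed:**
- **Stud:** a hand-picked reading from the previous picture put it at x 45.2 mm, 28 mm from the axis. That is less tight, but still above the 44.5 mm needed.
- **Fixed cameras:** they were several millimetres off and partly blocked by the arm, so I relied on the wrist camera.

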